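Close down the charger and pack the charged camera batteries

TASK

The camera batteries are charged: close their channels on the charger by pressing the four channel keys one at a time, all four whether or not their bay is filled, working from the end far from the large standby key towards it, and press the standby key last. Only then move every battery pack, however many there are, from the charger into the screw drum, lowering them in rather than dropping them from a height. Finally put the lid on the drum, catch the thread without crossing it and screw it fully home, and leave the film can, the cassette and the mug where they are.

Things in the scene. Friction and masses are not known exactly. Their poses are not given: they have to be found in the camera images.
- charger: Grey four-channel desk charger for camera batteries, fixed, 200 mm deep (x), 340 mm wide (y), its deck 38 mm above the table. Origin: centre of its underside. Its x axis points from the key row to the bays, away from the robot. The key row runs along y near the -x edge: four channel keys, then the large standby key at the -y end. A bay lies behind each channel key.
- bay1 (a point): Centre of the top of bay 1 (behind key 1), where a pack's origin rests, 44 mm above the table, 98 mm from the key in x. Each bay is a low pedestal, 76 mm (charger x) by 34 mm, 6 mm above the deck, with a 3 mm high lip at its -x end and an 8 mm high contact block at its +x end. Bays, like keys, are 68 mm apart.
- key1_top (a point): Centre of the top face of channel key 1, 24 x 30 mm, the one farthest from the standby key. Top at rest 48 mm above the table, 10 mm above the deck. Pressed straight down.
- key2_top (a point): The same for channel key 2, 68 mm from key 1 towards the standby key.
- key3_top (a point): The same for channel key 3.
- key4_top (a point): The same for channel key 4.
- standby_key_top (a point): Centre of the top face of the large standby key, 40 x 44 mm, at the end of the row, 58 mm from key 4. Top at rest 48 mm above the table.
- key1 (a joint): Travel of channel key 1, in m: 0 at rest, 0.006 fully down; a spring of about 1.5 N at the start and 5 N fully down pushes it back. Counts as pressed beyond 0.004.
- key2 (a joint): Travel of channel key 2, in m: 0 at rest, 0.006 fully down; a spring of about 1.5 N at the start and 5 N fully down pushes it back. Counts as pressed beyond 0.004.
- key3 (a joint): Travel of channel key 3, in m: 0 at rest, 0.006 fully down; a spring of about 1.5 N at the start and 5 N fully down pushes it back. Counts as pressed beyond 0.004.
- key4 (a joint): Travel of channel key 4, in m: 0 at rest, 0.006 fully down; a spring of about 1.5 N at the start and 5 N fully down pushes it back. Counts as pressed beyond 0.004.
- standby_key (a joint): Travel of the standby key, in m: 0 at rest, 0.006 fully down; a spring of about 1.5 N at the start and 5 N fully down pushes it back. Counts as pressed beyond 0.004.
- pack1: Black camera battery pack, a block 72 mm (x) x 40 mm (y) x 22 mm (z), about 120 g. Origin: centre of its underside. It starts lying flat in charger bay 1, long side along the charger's x, its underside 44 mm above the table, overhanging the pedestal by 3 mm on each long side; 28 mm of free room to a pack in the next bay. Absent (None) in some starts.
- pack2: Black camera battery pack, a block 72 mm (x) x 40 mm (y) x 22 mm (z), about 120 g. Origin: centre of its underside. It starts lying flat in charger bay 2, long side along the charger's x, its underside 44 mm above the table, overhanging the pedestal by 3 mm on each long side; 28 mm of free room to a pack in the next bay. Absent (None) in some starts.
- pack3: Black camera battery pack, a block 72 mm (x) x 40 mm (y) x 22 mm (z), about 120 g. Origin: centre of its underside. It starts lying flat in charger bay 3, long side along the charger's x, its underside 44 mm above the table, overhanging the pedestal by 3 mm on each long side; 28 mm of free room to a pack in the next bay. Absent (None) in some starts.
- pack4: Black camera battery pack, a block 72 mm (x) x 40 mm (y) x 22 mm (z), about 120 g. Origin: centre of its underside. It starts lying flat in charger bay 4, long side along the charger's x, its underside 44 mm above the table, overhanging the pedestal by 3 mm on each long side; 28 mm of free room to a pack in the next bay. Absent (None) in some starts.
- drum: White wide-neck plastic drum, clamped upright in a low round bench holder (170 mm across) fixed to the table, open at the top. Origin: on its axis, on the table; z up. Inner floor at 10 mm, inside diameter 140 mm up to 64 mm height, neck 116 mm inside and 124 mm outside, rim 108 mm above the table. Around the neck runs a coarse screw thread (see thread_start).
- thread_start (a point): One of the three starts of the drum's right-hand thread, in the direction of the drum's own x axis; the others are 120 degrees on either side. It is the end of a ridge 4 mm thick, out to 69 mm radius, its upper face 5 mm below the rim. Each ridge runs from its start 205 degrees clockwise (seen from above) and down, 30 mm per turn.
- lid: Black screw lid of the drum, 150 mm across, 29 mm high without its grip bar, about 160 g; starts on the table, bar up. Origin: centre of its lower edge; z up through the bar. Screwed home, its top sits on the rim with the origin 84 mm above the table; resting on the thread starts, not yet engaged, the origin is up to 101 mm above it. About 3 mm of sideways play on the neck.
- lid_lug (a point): One of the lid's three inner thread lugs, in the direction of the lid's own x axis; the others are 120 degrees on either side. 4 mm thick, 14 mm long, centred 4 mm above the lower edge, reaching in to 65 mm radius. Turned backward (anticlockwise) till the lugs are 6 degrees past the thread starts, the lid drops 10 mm; then forward about 80 degrees brings it home, 25 more tighten it.
- lid_grip (a point): Middle of the lid's grip bar, on the lid's axis, 50 mm above its lower edge. The bar stands on the lid's top from 29 to 61 mm above the lower edge, 100 mm long along the lid's x axis and 16 mm thick along y.
- film_can: Bystander: flat round metal film can, 188 mm across, 37 mm high. Origin: centre of its underside.
- cassette: Bystander: black video cassette, 105 x 188 x 26 mm. Origin: centre of its underside.
- mug: Bystander: white mug, 80 mm across, 92 mm high, handle along its y. Origin: centre of its underside.
Mind the look-alikes: they are no part of the job. Leave any blue or orange look-alike of the pack3 alone.

How it is judged:
On the way, in this order (a step that is already met when the one before it is completed fails the run):
1. the first channel key (the one farthest from the standby key) is pressed down, no pack having gone to the drum yet (value of joint key1 above 0.004 m and horizontal distance between each of pack1, pack2, pack3, pack4 and drum above 0.09 m), for 0.05 s.
2. the second channel key is pressed down, no pack having gone to the drum yet (value of joint key2 above 0.004 m and horizontal distance between each of pack1, pack2, pack3, pack4 and drum above 0.09 m), for 0.05 s.
3. the third channel key is pressed down, no pack having gone to the drum yet (value of joint key3 above 0.004 m and horizontal distance between each of pack1, pack2, pack3, pack4 and drum above 0.09 m), for 0.05 s.
4. the fourth channel key is pressed down, no pack having gone to the drum yet (value of joint key4 above 0.004 m and horizontal distance between each of pack1, pack2, pack3, pack4 and drum above 0.09 m), for 0.05 s.
5. the large standby key is pressed down, no pack having gone to the drum yet (value of joint standby_key above 0.004 m and horizontal distance between each of pack1, pack2, pack3, pack4 and drum above 0.09 m), for 0.05 s.
6. every pack lies inside the drum (horizontal distance between each of pack1, pack2, pack3, pack4 and drum below 0.068 m and z of pack1 in the frame of drum between 0 and 0.1 m and z of pack2 in the frame of drum between 0 and 0.1 m and z of pack3 in the frame of drum between 0 and 0.1 m and z of pack4 in the frame of drum between 0 and 0.1 m), for 0.2 s.
7. the lid is screwed home on the drum (horizontal distance between lid and drum below 0.006 m and z of lid in the frame of drum between 0.081 and 0.086 m and angle between lid's own z axis and vertical below 0.03 rad), for 0.2 s.
At the end, for the whole second after the job is handed in: Every pack present lies inside the drum, below its rim; the lid sits on the drum level (within 0.03 rad), centred within 6 mm and screwed down to within 2 mm of its seat on the rim; all keys are up again and everything is at rest (all of step 6 and all of step 7 and linear speed of lid below 0.02 m/s and linear speed of each of pack1, pack2, pack3, pack4 below 0.03 m/s and value of joint each of key1, key2, key3, key4, standby_key below 0.002 m); the robot touches nothing.
It fails at once if two keys pressed at the same time (value of joint each of key1, key2 above 0.004 m or value of joint each of key1, key3 above 0.004 m or value of joint each of key1, key4 above 0.004 m or value of joint each of key1, standby_key above 0.004 m or value of joint each of key2, key3 above 0.004 m or value of joint each of key2, key4 above 0.004 m or value of joint each of key2, standby_key above 0.004 m or value of joint each of key3, key4 above 0.004 m or value of joint each of key3, standby_key above 0.004 m or value of joint each of key4, standby_key above 0.004 m).
It fails at once if a pack falls into the drum from a height (faster than 1.7 m/s over it, a fall of about 15 cm) ((linear speed of pack1 above 1.7 m/s and horizontal distance between pack1 and drum below 0.08 m) or (linear speed of pack2 above 1.7 m/s and horizontal distance between pack2 and drum below 0.08 m) or (linear speed of pack3 above 1.7 m/s and horizontal distance between pack3 and drum below 0.08 m) or (linear speed of pack4 above 1.7 m/s and horizontal distance between pack4 and drum below 0.08 m)).
It fails at once if the film can, the cassette or the mug is shifted by more than 3 cm (distance of any of film_can, cassette, mug from where it was at the start of the episode above 0.03 m).
Of pack1, pack2, pack3, pack4 only 2 to 4 are there at a start; the rules pass over those that are not, and their reading is None.
At some moment in a run one of lid, pack1, pack2, pack3, pack4 may be knocked a few centimetres aside while the robot is not near it.
It also fails if it takes over 210 s, if anything falls off the work surface, if the arm or the gripper's body presses on something with over 40 N, if the wrist force passes 120 N, or if a joint passes its speed limit or range.

ROBOT

A 7-joint arm with a two-finger parallel gripper is mounted at the origin on the work surface. World frame = base frame: x ahead of the robot, y to its left, z up, the work surface at z = 0. Lengths are in m, angles in rad, forces in N, time in s.
With the tool pointing down it reaches from about 0.35 to 0.9 m from the base axis. Payload 8.1 kg.
Tool frame: the origin (TCP) lies midway between the tips of the shut fingers; the grasp point (between the pads) lies 19 mm behind it; z points along the fingers, y is the direction in which the jaws open and shut (so a half turn about z gives the same grasp; the last joint's range is limited). The gripper opens to 92 mm and grips with 3 to 60 N. Pads are 19 mm wide; open, the fingers measure 130 mm over their backs; the gripper's body (75 mm by 190 mm) begins 47 mm behind the grasp point.
Start: joints at [-1.421, 0.434, 0.025, 1.573, -0.012, 1.134, -0.075], TCP at [0.156, 0.605, 0.227] pointing down, gripper open.
Joint ranges: [-2.62, 2.62], [-0.44, 2.09], [-1.27, 1.32], [0.08, 2.57], [-1.32, 4.46], [0.12, 2], [-2.74, 2.74]. Speed limits (rad/s): [2.22, 2.22, 3.01, 3.01, 3.14, 3.14, 3.14].

INTERFACE

Orientations are given as a rotation vector (axis times angle).
In Python, from cell import arm gives the robot as it stands. The module is installed in compiled form; this text tells all that it offers.
- The arm moves only by the tool jog_arm, never from a script. Its argument "increments" is a list of rows, each an object with "slide": the shift along the tool's x, y, z in mm, a list of three; "roll": the turn about the tool's z in rad; "gripper": the opening, from 0 (shut) to 1 (fully open). In form: [{"slide": [x, y, z], "roll": roll, "gripper": gripper}, ...]. A call has exactly 10 rows; each row is the pose to reach, as a shift and turn from the pose commanded when the call began, along the tool's axes at that moment; what a row does not reach only later rows make up. A row lasts 1/12 s, in which the tool goes at most 41.7 mm and 7.16 degrees, less where a joint would pass 70% of its speed; a pose out of reach is approached as far as the arm can. A call with a gripper value outside its range is refused whole. The fingers move at their own pace and stop on an object; "newtons" is the grip in N (left out, the last holds). Time passes only in rows, so rows that repeat a pose let the fingers close, or fill a call up. It gives the time, the measured TCP pose, the force and the opening at its end, in the units of the state.
- arm.observe(): the state, without advancing time (a new reading comes with each control period).
- arm.get_image(name): name is "scene" or "top"; returns a dict with "frame" (420x560x3 uint8, blue, green, red), "depth" (420x560 float32, m along the optical axis (not along the pixel's ray), 0 where there is no reading), "intrinsics" (3x3 intrinsics, pixels), "R" (3x3) and "t" (3): a world point X has camera coordinates R X + t. Camera axes: x right, y down, z forward; pixel columns grow to the right and rows downward; lengths in m; the calibration is good to about 2 mm. A picture is of the moment at which its call begins.
- arm.sign_off(): hands the job in, once; it reports no verdict.
The state is a dict: "clock": time; "joints": joint angles; "dq": joint speeds; "joint_efforts": joint torques, N m; "position": TCP position; "ee_rot": TCP orientation; "force": force on the tool from outside, world axes, zero at the start; "ft_torque": the same for the moment, N m; "width": opening from 0.0 (shut) to 1.0 (fully open).
Only numpy, scipy, OpenCV 4.12 (cv2) and the standard library are available. Lean on these libraries where they do the work, as an engineer would, in place of code of your own. Each camera call takes 0.05 s, during which the arm holds its last target.

## Working session

There is one attempt and no reset: what is moved stays moved. The work goes in short steps, Python scripts to look and compute and a tool call to move; the robot and the scene stay as the last step left them, time stands still between calls to the robot, and variables do not carry over. Pictures are saved under pics/ and viewed, and the job is handed in when it is done.

Besides the shell and the picture viewer there is one more tool, called after "Emit:" by a JSON object that holds its "method" and its "body", one argument or row to a line. jog_arm: Moves the arm, as the interface text tells. Its arguments: {"type":"object","properties":{"increments":{"type":"array"},"newtons":{"type":"number"}},"required":["increments"]}

```bash
mkdir -p pics
python3 - <<'E'
from cell import arm
import cv2,numpy as np
s=arm.observe();print({k:np.round(v,3).tolist() for k,v in s.items()})
for n in("scene","top"):
    im=arm.get_image(n);cv2.imwrite(f"pics/{n}0.png",im["frame"]);np.savez(f"{n}0.npz",**im)
    print(n,im["intrinsics"].tolist(),np.round(im["R"],4).tolist(),np.round(im["t"],4).tolist())
E
```

```text
{'clock': 0.0, 'joints': [-1.421, 0.435, 0.025, 1.574, -0.012, 1.134, -0.075], 'dq': [0.001, -0.002, 0.001, 0.001, 0.001, -0.0, 0.0], 'joint_efforts': [0.001, -66.786, 0.985, -31.446, -0.061, 0.043, 0.0], 'position': [0.156, 0.605, 0.226], 'ee_rot': [-0.396, -3.116, 0.002], 'force': [-0.144, 0.696, 0.705], 'ft_torque': [-0.002, 0.066, 0.012], 'width': 0.999}
scene [[460.339749907092, 0.0, 273.16354233469804], [0.0, 460.339749907092, 208.65486413430753], [0.0, 0.0, 1.0]] [[0.5051, 0.863, 0.0104], [0.6548, -0.3754, -0.656], [-0.5623, 0.3381, -0.7547]] [-0.2776, -0.3093, 1.5715]
top [[434.6998178922143, 0.0, 279.78108365871947], [0.0, 434.6998178922143, 207.4569283362437], [0.0, 0.0, 1.0]] [[-0.0336, -0.9994, 0.0012], [-0.9766, 0.0326, -0.2123], [0.2122, -0.0083, -0.9772]] [-0.0005, 0.5655, 1.3314]
```

View pics/top0.png

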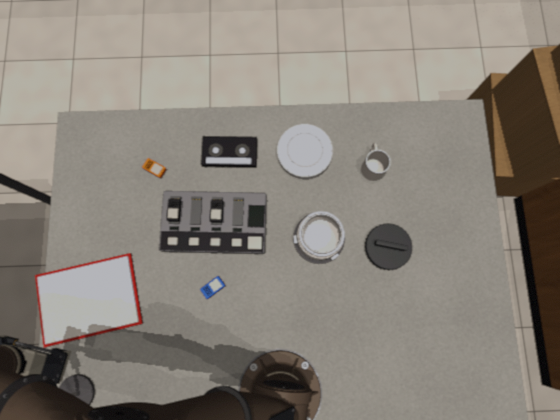

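View pics/scene0.png

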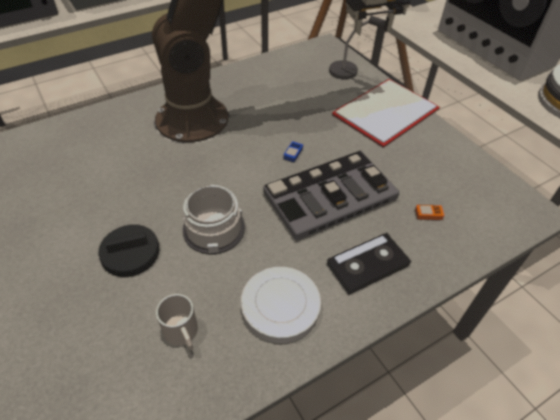

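The top view shows packs at about (174,211) and (217,211), which are bays 1 and 3. Keys lie along row ~242, with standby at (255,243). The drum is at (320,237), the lid at (389,246), the mug, film can and cassette lie beyond, and there are orange and blue look-alikes.

```bash
cat > h.py <<'E'
import numpy as np,cv2
def grab(n,save=None):
    from cell import arm
    im=arm.get_image(n)
    if save: cv2.imwrite(f"pics/{save}.png",im["frame"]);np.savez(f"{save}.npz",**im)
    return im
def cloud(im):
    d=im["depth"];K=im["intrinsics"];v,u=np.mgrid[:d.shape[0],:d.shape[1]]
    P=np.stack([(u-K[0,2])/K[0,0]*d,(v-K[1,2])/K[1,1]*d,d],-1)
    W=(P-im["t"])@im["R"]
    W[d==0]=np.nan
    return W
def proj(im,X):
    c=np.asarray(X)@im["R"].T+im["t"];p=c@im["intrinsics"].T
    return p[...,:2]/p[...,2:]
def crop(im,box,s,name):
    x0,y0,x1,y1=box
    cv2.imwrite(f"pics/{name}.png",cv2.resize(im["frame"][y0:y1,x0:x1],None,fx=s,fy=s,interpolation=cv2.INTER_CUBIC))
E
python3 - <<'E'
from h import *
im=dict(np.load("top0.npz"));W=cloud(im)
for n,(u,v) in dict(pack1=(174,212),bay2=(196,212),pack3=(217,211),bay4=(238,212),k1=(172,241),k2=(194,242),k3=(215,242),k4=(237,243),sb=(255,243),drumfl=(320,237),lid=(389,236),mug=(377,165),table=(300,320)).items():
    print(n,np.round(W[v,u],4))
crop(im,(150,180,280,265),6,"c_top");crop(im,(285,195,425,285),5.5,"c_top2")
ims=dict(np.load("scene0.npz"));crop(ims,(255,145,405,240),5,"c_sc");crop(ims,(90,170,250,280),5,"c_sc2")
E
```

```text
pack1 [0.5589 0.3158 0.073 ]
bay2 [0.5632 0.2521 0.042 ]
pack3 [0.5592 0.1809 0.0653]
bay4 [0.5576 0.1157 0.047 ]
k1 [0.4703 0.3265 0.048 ]
k2 [0.464  0.2556 0.0531]
k3 [0.4625 0.19   0.0479]
k4 [0.4572 0.1203 0.0462]
sb [0.4541 0.0627 0.0548]
drumfl [ 0.4729 -0.1482  0.0097]
lid [ 0.4649 -0.3676  0.0359]
mug [ 0.7144 -0.3561  0.0041]
table [ 0.2116 -0.0716  0.0014]
```

View pics/c_top.png

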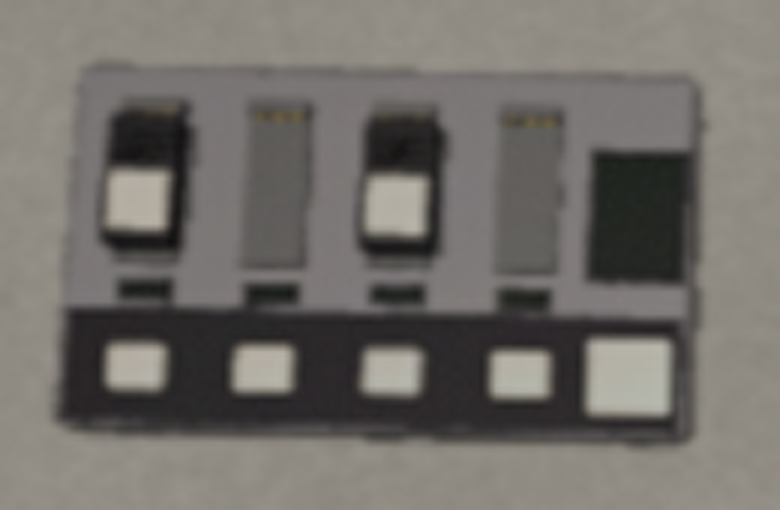

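View pics/c_top2.png

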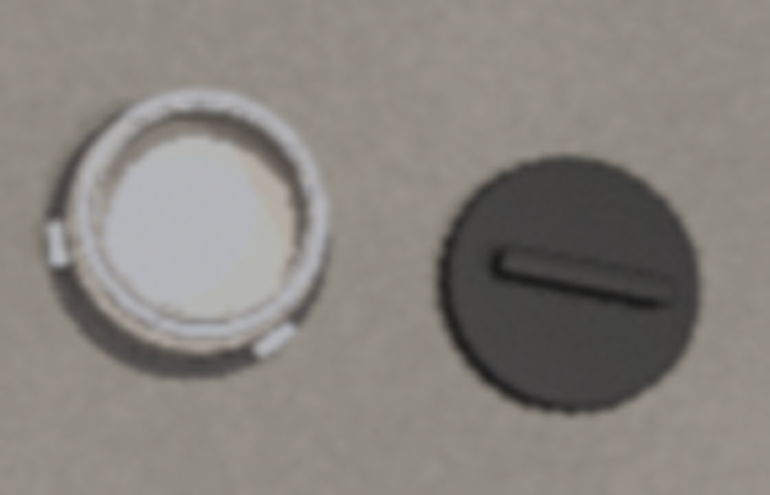

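View pics/c_sc2.png

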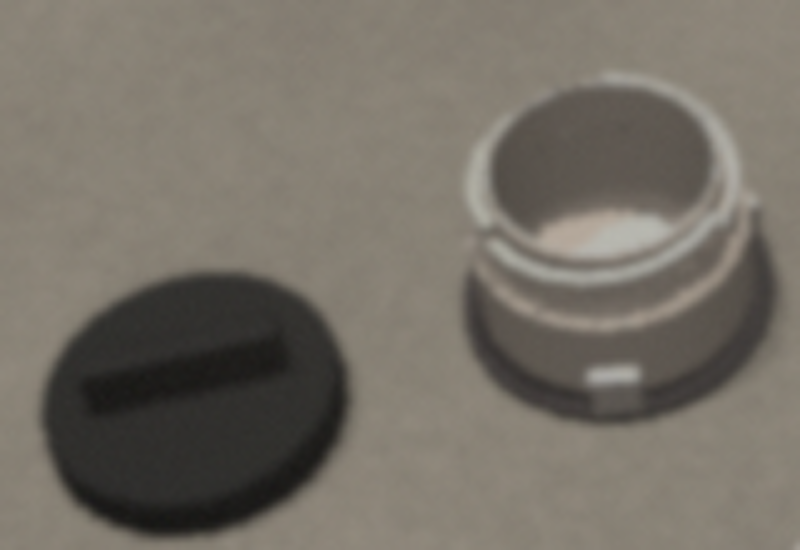

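View pics/c_sc.png

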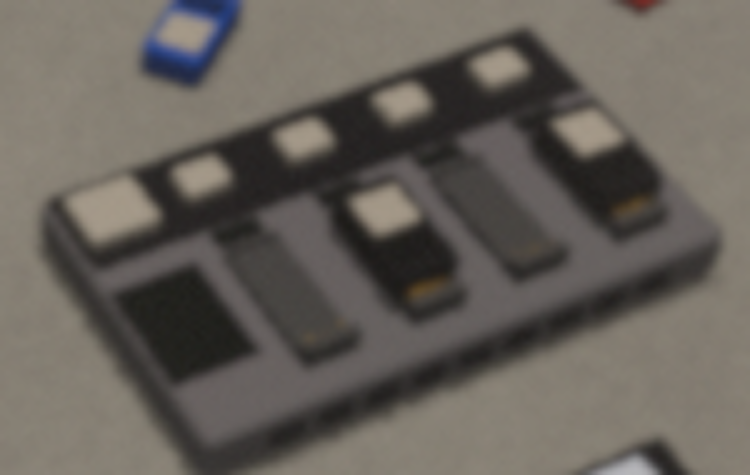

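```bash
cat >> h.py <<'E'
def ray(im,uv,z):
    uv=np.atleast_2d(uv).astype(float);K=im["intrinsics"]
    d=np.c_[(uv-[K[0,2],K[1,2]])/[K[0,0],K[1,1]],np.ones(len(uv))]@im["R"]
    o=-im["R"].T@im["t"];return o+d*((z-o[2])/d[:,2])[:,None]
from scipy.spatial.transform import Rotation as Ro
def plan(target,yaw=None,arm=None):
    """target TCP xyz; yaw = world angle of jaw (tool y) axis, mod pi"""
    if arm is None: from cell import arm
    s=arm.observe();R=Ro.from_rotvec(s["ee_rot"]).as_matrix()
    sl=R.T@(np.array(target)-s["position"])*1000
    r=0
    if yaw is not None:
        cy=np.arctan2(R[1,1],R[0,1]); r=-(yaw-cy); r=(r+np.pi/2)%np.pi-np.pi/2
    print("pos",np.round(s["position"],4),"slide",np.round(sl,1),"roll",round(r,3),"alt",round(r-np.sign(r)*np.pi,3),"j7",round(s["joints"][6],3),"F",np.round(s["force"],1),"t",round(s["clock"],2),"w",round(s["width"],3),"tilt",np.round(R[:,2],3))
E
python3 - <<'E'
from h import *
T=dict(np.load("top0.npz"));S=dict(np.load("scene0.npz"))
for nm,im,box in(("top",T,(155,185,275,260)),("scene",S,(255,145,405,240))):
    f=im["frame"].astype(int);m=np.zeros(f.shape[:2],np.uint8)
    x0,y0,x1,y1=box
    g=f.min(2);m[y0:y1,x0:x1]=(g[y0:y1,x0:x1]>(160 if nm=="top" else 140))*255
    n,l,st,c=cv2.connectedComponentsWithStats(m)
    for i in range(1,n):
        if st[i,4]>15:
            p=[g*0 for _ in()]
            w=np.where(l==i);z=0.048
            print(nm,st[i,4],np.round(c[i],1),"z48",np.round(ray(im,c[i],.048)[0][:2],4),"z66",np.round(ray(im,c[i],.066)[0][:2],4))
# drum rim from depth
W=cloud(T);
for nm,(a,b,lo,hi) in dict(drum=((0.35,.6),(-.27,-.04),.1,.115),lidtop=((.35,.6),(-.42,-.2),.022,.036),bar=((.35,.6),(-.42,-.2),.045,.075)).items():
  for cam,im in(("t",T),("s",S)):
    W=cloud(im);m=(W[...,0]>a[0])&(W[...,0]<a[1])&(W[...,1]>b[0])&(W[...,1]<b[1])&(W[...,2]>lo)&(W[...,2]<hi)
    P=W[m]
    if len(P)<8: print(nm,cam,len(P));continue
    (c,r)=cv2.minEnclosingCircle(P[:,:2].astype(np.float32)); rc=cv2.minAreaRect((P[:,:2]*1000).astype(np.float32))
    print(nm,cam,len(P),np.round(c,4),round(r,4),"z",np.round(np.percentile(P[:,2],[5,50,95]),4),"mean",np.round(P.mean(0),4),rc)
E
```

```text
top 43 [172.3 212.9] z48 [0.5614 0.3271] z66 [0.5576 0.3227]
top 52 [215.5 214. ] z48 [0.5533 0.1882] z66 [0.5496 0.1856]
top 121 [254.5 242.5] z48 [0.4569 0.0645] z66 [0.4544 0.0636]
top 31 [172.3 240.9] z48 [0.4707 0.3256] z66 [0.468  0.3212]
top 32 [193.3 241.1] z48 [0.4678 0.2589] z66 [0.4652 0.2554]
top 37 [215.1 241.8] z48 [0.463  0.1895] z66 [0.4605 0.1869]
top 35 [236. 242.] z48 [0.4603 0.1233] z66 [0.4578 0.1215]
scene 23 [380.4 238.3] z48 [0.7514 0.2001] z66 [0.7605 0.1885]
drum t 280 [ 0.4715 -0.1428] 0.0692 z [0.1003 0.1051 0.1116] mean [ 0.4678 -0.1426  0.1054] ((468.8042907714844, -141.26329040527344), (134.56155395507812, 129.58892822265625), 40.83260726928711)
drum s 400 [ 0.4748 -0.1432] 0.07 z [0.1006 0.1043 0.109 ] mean [ 0.4817 -0.1472  0.1046] ((471.8502502441406, -145.83419799804688), (128.3796844482422, 131.376220703125), 68.27909088134766)
lidtop t 1356 [ 0.435  -0.3133] 0.1161 z [0.0243 0.0292 0.034 ] mean [ 0.4332 -0.3577  0.0291] ((447.2540588378906, -325.3126220703125), (214.56900024414062, 149.39405822753906), 71.8763198852539)
lidtop s 1624 [ 0.4546 -0.3096] 0.1291 z [0.0246 0.0285 0.0323] mean [ 0.449  -0.3567  0.0285] ((440.88861083984375, -308.900634765625), (227.08413696289062, 150.65989685058594), 86.36820220947266)
bar t 190 [ 0.4454 -0.3078] 0.1097 z [0.0514 0.0604 0.0654] mean [ 0.4341 -0.3581  0.06  ] ((445.0417785644531, -308.8063049316406), (215.8059539794922, 49.31487274169922), 87.49372863769531)
bar s 505 [ 0.472  -0.3069] 0.1175 z [0.0465 0.0591 0.071 ] mean [ 0.4562 -0.318   0.0586] ((445.5667419433594, -296.1326599121094), (234.67947387695312, 69.78289794921875), 67.60357666015625)
```

Only packs 1 and 3 are present. I'll check the key estimates and plan the move to key 1.

Run:
```python
from h import *
S=dict(np.load("scene0.npz"));T=dict(np.load("top0.npz"))
pts=[[.4707,.3256,.048],[.4672,.2582,.048],[.4637,.1905,.048],[.4603,.1233,.048],[.4569,.0645,.048],[.5686,.3206,.066],[.5608,.1845,.066]]
f=S["frame"].copy()
f=cv2.resize(f,None,fx=4,fy=4,interpolation=cv2.INTER_CUBIC)
for p in proj(S,pts): cv2.circle(f,tuple(int(v*4+2) for v in p),3,(0,0,255),-1)
cv2.imwrite("pics/ov_s.png",f[560:980,1020:1640])
plan([.4707,.3256,.075],1.520)
```

```text
pos [0.1562 0.6047 0.226 ] slide [-374.3 -191.3  151.3] roll -0.202 alt 2.94 j7 -0.075 F [ 0.4 -0.5  0.7] t 0.1 w 1.002 tilt [-0.    -0.001 -1.   ]
```

View pics/ov_s.png

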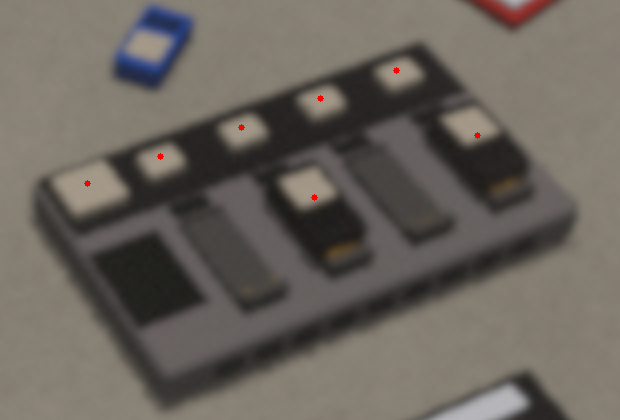

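The overlay puts all five key dots on their keys and the pack dots on the packs.

Emit:
{"method": "jog_arm", "body": {
  "increments": [
    {"slide": [-40, -20, 10], "roll": -0.1, "gripper": 0},
    {"slide": [-80, -41, 20], "roll": -0.2, "gripper": 0},
    {"slide": [-116, -59, 30], "roll": -0.202, "gripper": 0},
    {"slide": [-153, -78, 40], "roll": -0.202, "gripper": 0},
    {"slide": [-189, -97, 50], "roll": -0.202, "gripper": 0},
    {"slide": [-225, -115, 60], "roll": -0.202, "gripper": 0},
    {"slide": [-262, -134, 70], "roll": -0.202, "gripper": 0},
    {"slide": [-298, -152, 80], "roll": -0.202, "gripper": 0},
    {"slide": [-335, -171, 90], "roll": -0.202, "gripper": 0},
    {"slide": [-370, -189, 100], "roll": -0.202, "gripper": 0}
  ],
  "newtons": 20
}}

```text
clock: 0.93
position: [0.4606, 0.3348, 0.1288]
ee_rot: [-0.08, -3.14, 0.0]
force: [0.4, -0.5, -0.0]
width: 0.326
```

```bash
python3 -c "
from h import *
plan([.4707,.3256,.042],1.520)"
```

```text
pos [0.4606 0.3348 0.1288] slide [-10.6  -8.7  86.8] roll 0.0 alt -3.141 j7 0.832 F [ 0.4 -0.5 -0. ] t 0.93 w 0.326 tilt [-0. -0. -1.]
```

Emit:
{"method": "jog_arm", "body": {
  "increments": [
    {"slide": [-4, -2, 30], "roll": 0, "gripper": 0},
    {"slide": [-4, -2, 40], "roll": 0, "gripper": 0},
    {"slide": [-4, -2, 50], "roll": 0, "gripper": 0},
    {"slide": [-4, -2, 50], "roll": 0, "gripper": 0},
    {"slide": [-4, -2, 50], "roll": 0, "gripper": 0},
    {"slide": [-4, -2, 50], "roll": 0, "gripper": 0},
    {"slide": [-4, -2, 50], "roll": 0, "gripper": 0},
    {"slide": [-4, -2, 50], "roll": 0, "gripper": 0},
    {"slide": [-4, -2, 50], "roll": 0, "gripper": 0},
    {"slide": [-4, -2, 50], "roll": 0, "gripper": 0}
  ]
}}

```text
clock: 1.77
position: [0.4635, 0.3346, 0.0798]
ee_rot: [0.079, 3.14, 0.001]
force: [-0.8, -0.8, 0.8]
width: 0.008
```

```bash
python3 -c "
from h import *
plan([.4707,.3256,.042],1.520)"
```

```text
pos [0.4635 0.3346 0.0798] slide [-7.6 -8.6 37.8] roll 0.0 alt -3.141 j7 0.84 F [-0.8 -0.8  0.8] t 1.77 w 0.008 tilt [ 0.001  0.001 -1.   ]
```

Emit:
{"method": "jog_arm", "body": {
  "increments": [
    {"slide": [-7.6, -8.6, 0], "roll": 0, "gripper": 0},
    {"slide": [-7.6, -8.6, 15], "roll": 0, "gripper": 0},
    {"slide": [-7.6, -8.6, 29], "roll": 0, "gripper": 0},
    {"slide": [-7.6, -8.6, 34], "roll": 0, "gripper": 0},
    {"slide": [-7.6, -8.6, 37.3], "roll": 0, "gripper": 0},
    {"slide": [-7.6, -8.6, 37.5], "roll": 0, "gripper": 0},
    {"slide": [-7.6, -8.6, 37.5], "roll": 0, "gripper": 0},
    {"slide": [-7.6, -8.6, 37.5], "roll": 0, "gripper": 0},
    {"slide": [-7.6, -8.6, 37.5], "roll": 0, "gripper": 0},
    {"slide": [-7.6, -8.6, 37.5], "roll": 0, "gripper": 0}
  ]
}}

```text
clock: 2.6
position: [0.4712, 0.3245, 0.0423]
ee_rot: [0.081, 3.14, -0.001]
force: [0.0, -4.0, 7.8]
width: 0.008
```

```bash
python3 -c "
from h import *
plan([.4672,.2582,.042],1.520)
im=grab('top','k1');crop(im,(150,180,280,265),6,'k1c')"
```

```text
pos [0.4712 0.3245 0.0423] slide [  0.5 -66.4   0.4] roll -0.001 alt 3.141 j7 0.863 F [ 0.  -4.   7.8] t 2.6 w 0.008 tilt [ 0.    -0.001 -1.   ]
```

View pics/k1c.png

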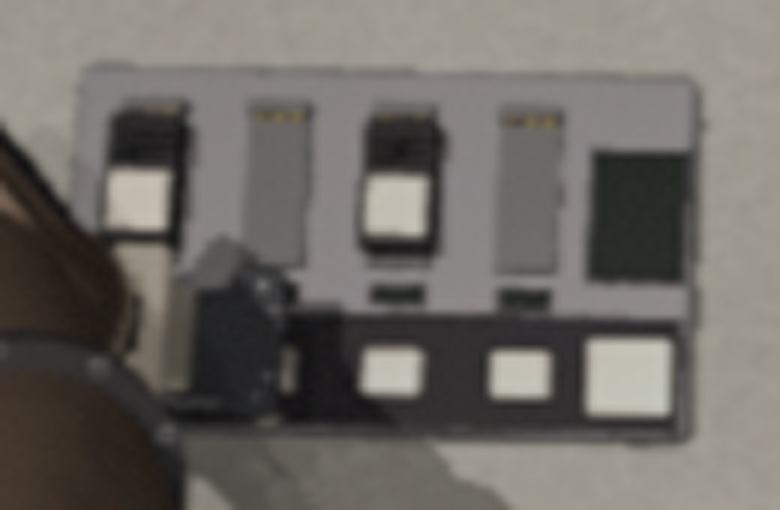

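The gripper stands on key 1 at z = 42.3 mm with 7.8 N, above the 5 N spring, so it is bottomed. Packs are undisturbed.

Emit:
{"method": "jog_arm", "body": {
  "increments": [
    {"slide": [0, 0, -20], "roll": 0, "gripper": 0},
    {"slide": [0.5, -20, -25], "roll": 0, "gripper": 0},
    {"slide": [0.5, -50, -25], "roll": 0, "gripper": 0},
    {"slide": [0.5, -67, -22], "roll": 0, "gripper": 0},
    {"slide": [0.5, -67, -18], "roll": 0, "gripper": 0},
    {"slide": [0.5, -67, -10], "roll": 0, "gripper": 0},
    {"slide": [0.5, -67, -4], "roll": 0, "gripper": 0},
    {"slide": [0.5, -67, 0], "roll": 0, "gripper": 0},
    {"slide": [0.5, -67, 0], "roll": 0, "gripper": 0},
    {"slide": [0.5, -67, 0], "roll": 0, "gripper": 0}
  ]
}}

```text
clock: 3.48
position: [0.4669, 0.2595, 0.0422]
ee_rot: [0.078, 3.14, 0.001]
force: [-1.9, -2.5, 12.4]
width: 0.006
```

```bash
python3 -c "
from h import *
plan([.4637,.1905,.042],1.520)"
```

```text
pos [0.4669 0.2595 0.0422] slide [ -0.2 -69.1   0.1] roll 0.001 alt -3.141 j7 0.954 F [-1.9 -2.5 12.4] t 3.48 w 0.006 tilt [ 0.     0.001 -1.   ]
```

Emit:
{"method": "jog_arm", "body": {
  "increments": [
    {"slide": [0, 0, 0], "roll": 0, "gripper": 0},
    {"slide": [0, 0, -22], "roll": 0, "gripper": 0},
    {"slide": [0, -30, -25], "roll": 0, "gripper": 0},
    {"slide": [0, -68, -23], "roll": 0, "gripper": 0},
    {"slide": [0, -68, -18], "roll": 0, "gripper": 0},
    {"slide": [0, -68, -10], "roll": 0, "gripper": 0},
    {"slide": [0, -68, -4], "roll": 0, "gripper": 0},
    {"slide": [0, -68, 0], "roll": 0, "gripper": 0},
    {"slide": [0, -68, 0], "roll": 0, "gripper": 0},
    {"slide": [0, -68, 0], "roll": 0, "gripper": 0}
  ]
}}

```text
clock: 4.32
position: [0.4632, 0.1915, 0.0421]
ee_rot: [-0.077, -3.14, 0.0]
force: [-3.1, -4.5, 17.4]
width: 0.006
```

```bash
python3 -c "
from h import *
plan([.4603,.1233,.042],1.520)"
```

```text
pos [0.4632 0.1915 0.0421] slide [ -0.4 -68.3   0.1] roll 0.001 alt -3.14 j7 1.063 F [-3.1 -4.5 17.4] t 4.32 w 0.006 tilt [-0. -0. -1.]
```

Emit:
{"method": "jog_arm", "body": {
  "increments": [
    {"slide": [0, 0, 0], "roll": 0, "gripper": 0},
    {"slide": [0, 0, -22], "roll": 0, "gripper": 0},
    {"slide": [0, -30, -25], "roll": 0, "gripper": 0},
    {"slide": [-0.3, -68, -23], "roll": 0, "gripper": 0},
    {"slide": [-0.3, -68, -18], "roll": 0, "gripper": 0},
    {"slide": [-0.3, -68, -10], "roll": 0, "gripper": 0},
    {"slide": [-0.3, -68, -4], "roll": 0, "gripper": 0},
    {"slide": [-0.3, -68, -0.3], "roll": 0, "gripper": 0},
    {"slide": [-0.3, -68, -0.3], "roll": 0, "gripper": 0},
    {"slide": [-0.3, -68, -0.3], "roll": 0, "gripper": 0}
  ]
}}

```text
clock: 5.15
position: [0.4601, 0.1238, 0.0421]
ee_rot: [-0.077, -3.14, -0.0]
force: [-2.5, -4.4, 14.2]
width: 0.004
```

```bash
python3 -c "
from h import *
plan([.4569,.0645,.042],1.520)"
```

```text
pos [0.4601 0.1238 0.0421] slide [  0.3 -59.4   0.1] roll 0.002 alt -3.14 j7 1.188 F [-2.5 -4.4 14.2] t 5.15 w 0.004 tilt [-0.  0. -1.]
```

Emit:
{"method": "jog_arm", "body": {
  "increments": [
    {"slide": [0, 0, 0], "roll": 0, "gripper": 0},
    {"slide": [0, 0, -22], "roll": 0, "gripper": 0},
    {"slide": [0, -30, -25], "roll": 0, "gripper": 0},
    {"slide": [0, -59, -23], "roll": 0, "gripper": 0},
    {"slide": [0, -59, -18], "roll": 0, "gripper": 0},
    {"slide": [0, -59, -10], "roll": 0, "gripper": 0},
    {"slide": [0, -59, -4], "roll": 0, "gripper": 0},
    {"slide": [0, -59, -0.2], "roll": 0, "gripper": 0},
    {"slide": [0, -59, -0.2], "roll": 0, "gripper": 0},
    {"slide": [0, -59, -0.2], "roll": 0, "gripper": 0}
  ]
}}

```text
clock: 5.98
position: [0.4572, 0.0651, 0.0422]
ee_rot: [-0.077, -3.14, -0.001]
force: [-1.7, -1.8, 9.8]
width: 0.003
```

```bash
python3 -c "
from h import *
plan([.5608,.1845,.10],1.520)
im=grab('top','k5');crop(im,(150,180,280,265),6,'k5c')"
```

```text
pos [0.4572 0.0651 0.0422] slide [-97.6 124.4 -57.8] roll 0.002 alt -3.14 j7 1.309 F [-1.7 -1.8  9.8] t 5.98 w 0.003 tilt [-0.  0. -1.]
```

View pics/k5c.png

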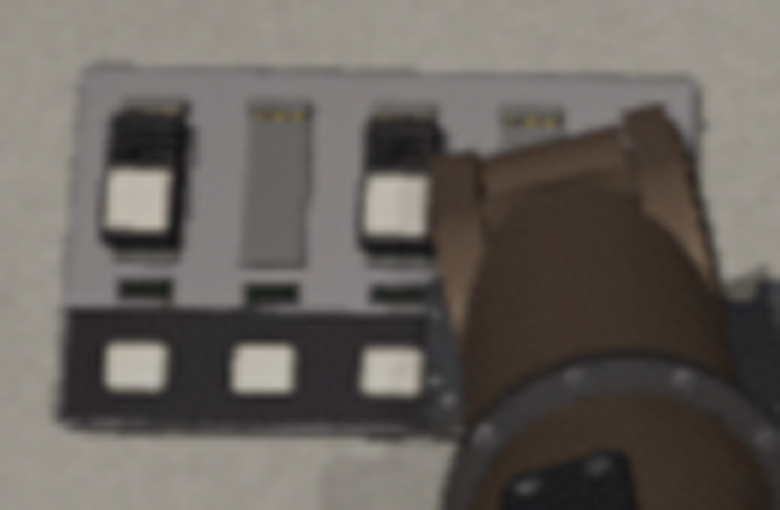

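Standby key is bottomed too (z 42.2 mm, 9.8 N); the three keys in sight are up and the packs have not moved. Now pack 3.

Emit:
{"method": "jog_arm", "body": {
  "increments": [
    {"slide": [0, 0, 0], "roll": 0, "gripper": 0},
    {"slide": [0, 0, -30], "roll": 0, "gripper": 0},
    {"slide": [0, 0, -58], "roll": 0, "gripper": 0.7},
    {"slide": [-24, 31, -58], "roll": 0, "gripper": 0.7},
    {"slide": [-48, 62, -58], "roll": 0, "gripper": 0.7},
    {"slide": [-72, 93, -58], "roll": 0, "gripper": 0.7},
    {"slide": [-98, 124, -58], "roll": 0, "gripper": 0.7},
    {"slide": [-98, 124, -58], "roll": 0, "gripper": 0.7},
    {"slide": [-98, 124, -58], "roll": 0, "gripper": 0.7},
    {"slide": [-98, 124, -58], "roll": 0, "gripper": 0.7}
  ]
}}

```text
clock: 6.87
position: [0.5602, 0.1834, 0.0991]
ee_rot: [-0.077, -3.139, 0.001]
force: [-0.5, -0.4, 0.7]
width: 0.534
```

```bash
python3 -c "
from h import *
plan([.5608,.1845,.053],1.520)
im=grab('scene','p3');crop(im,(200,60,410,240),3.5,'p3c')"
```

```text
pos [0.5602 0.1834 0.0991] slide [-0.7  1.2 46.1] roll 0.002 alt -3.14 j7 1.152 F [-0.5 -0.4  0.7] t 6.87 w 0.534 tilt [-0.002 -0.001 -1.   ]
```

View pics/p3c.png

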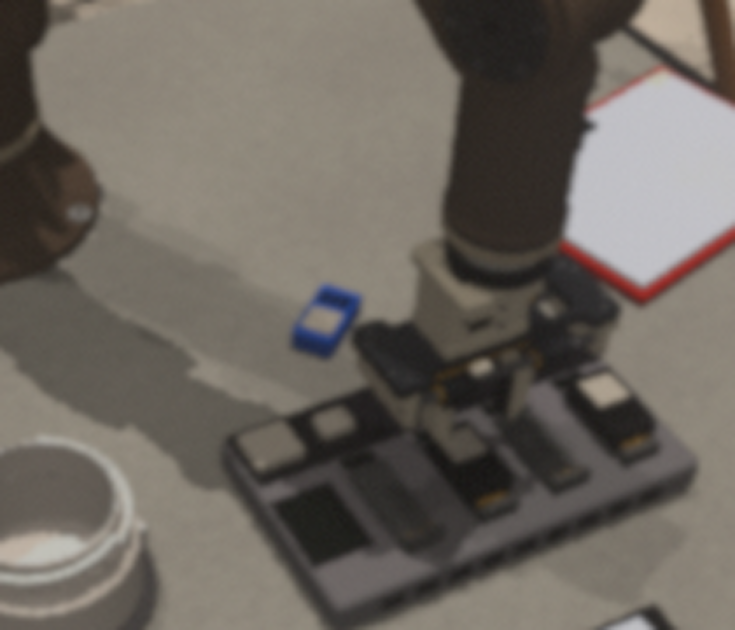

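Fingers straddle pack 3 as seen at crop (470,460).

Emit:
{"method": "jog_arm", "body": {
  "increments": [
    {"slide": [-0.7, 1.2, 0], "roll": 0, "gripper": 0.7},
    {"slide": [-0.7, 1.2, 10], "roll": 0, "gripper": 0.7},
    {"slide": [-0.7, 1.2, 30], "roll": 0, "gripper": 0.7},
    {"slide": [-0.7, 1.2, 45], "roll": 0, "gripper": 0.7},
    {"slide": [-0.7, 1.2, 56], "roll": 0, "gripper": 0.7},
    {"slide": [-0.7, 1.2, 56], "roll": 0, "gripper": 0.7},
    {"slide": [-0.7, 1.2, 56], "roll": 0, "gripper": 0.1},
    {"slide": [-0.7, 1.2, 56], "roll": 0, "gripper": 0.1},
    {"slide": [-0.7, 1.2, 56], "roll": 0, "gripper": 0.1},
    {"slide": [-0.7, 1.2, 56], "roll": 0, "gripper": 0.1}
  ],
  "newtons": 25
}}

```text
clock: 7.75
position: [0.5626, 0.1839, 0.0452]
ee_rot: [0.08, 3.139, 0.001]
force: [-0.6, -0.0, 0.6]
width: 0.46
```

Emit:
{"method": "jog_arm", "body": {
  "increments": [
    {"slide": [0, 0, 0], "roll": 0, "gripper": 0.1},
    {"slide": [0, 0, 0], "roll": 0, "gripper": 0.1},
    {"slide": [0, 0, 0], "roll": 0, "gripper": 0.1},
    {"slide": [0, 0, -10], "roll": 0, "gripper": 0.1},
    {"slide": [0, 0, -30], "roll": 0, "gripper": 0.1},
    {"slide": [0, 0, -60], "roll": 0, "gripper": 0.1},
    {"slide": [0, 0, -95], "roll": 0, "gripper": 0.1},
    {"slide": [0, 0, -130], "roll": 0, "gripper": 0.1},
    {"slide": [0, 0, -130], "roll": 0, "gripper": 0.1},
    {"slide": [0, 0, -130], "roll": 0, "gripper": 0.1}
  ]
}}

```text
clock: 8.58
position: [0.5632, 0.184, 0.177]
ee_rot: [0.08, 3.136, 0.003]
force: [-0.1, 0.1, -1.6]
width: 0.435
```

```bash
cat > fit.py <<'E'
from h import *
from scipy.optimize import least_squares
def circ(P):
    f=lambda p:np.hypot(P[:,0]-p[0],P[:,1]-p[1])-p[2]
    r=least_squares(f,[*P[:,:2].mean(0),.06],loss='soft_l1',f_scale=.002);return r.x
T=dict(np.load("top0.npz"));S=dict(np.load("scene0.npz"))
# drum rim: ring projection search on bright edges: fit by ellipse from image of rim z=.108
for n,im,box in(("top",T,(285,195,360,275)),("scene",S,(175,175,255,255))):
    x0,y0,x1,y1=box;g=cv2.GaussianBlur(im["frame"],(0,0),.7).astype(np.float32).min(2)
    def score(c):
        a=np.linspace(0,2*np.pi,240,endpoint=False);cs=np.c_[np.cos(a),np.sin(a)]
        v=0
        for r,w in((.060,1),(.0555,-.5),(.0655,-.5)):
            X=np.c_[c[:2]+r*cs,np.full(240,.108)];p=proj(im,X).astype(np.float32)
            v+=w*cv2.remap(g,p[:,0],p[:,1],cv2.INTER_LINEAR).mean()
        return v
    best=max(((score((x,y)),x,y) for x in np.arange(.455,.49,.001) for y in np.arange(-.16,-.125,.001)))
    print(n,best)
E
python3 fit.py; python3 -c "
from h import *
plan([.472,-.143,.18],1.520)"
```

```text
top (np.float32(8.939423), np.float64(0.47700000000000004), np.float64(-0.146))
scene (np.float32(11.220779), np.float64(0.47200000000000003), np.float64(-0.144))
pos [0.5632 0.184  0.177 ] slide [  74.4 -331.3   -3.9] roll -0.0 alt 3.141 j7 1.146 F [-0.1  0.1 -1.6] t 8.58 w 0.435 tilt [ 0.004  0.002 -1.   ]
```

Pack 3 is held (40 mm, −1.6 N). Moving over the drum.

Emit:
{"method": "jog_arm", "body": {
  "increments": [
    {"slide": [8, -38, 0], "roll": 0, "gripper": 0.1},
    {"slide": [16, -75, 0], "roll": 0, "gripper": 0.1},
    {"slide": [24, -112, 0], "roll": 0, "gripper": 0.1},
    {"slide": [32, -149, 0], "roll": 0, "gripper": 0.1},
    {"slide": [40, -186, 0], "roll": 0, "gripper": 0.1},
    {"slide": [48, -223, 0], "roll": 0, "gripper": 0.1},
    {"slide": [56, -260, 0], "roll": 0, "gripper": 0.1},
    {"slide": [64, -297, 0], "roll": 0, "gripper": 0.1},
    {"slide": [73, -333, 0], "roll": 0, "gripper": 0.1},
    {"slide": [73, -333, 0], "roll": 0, "gripper": 0.1}
  ]
}}

```text
clock: 9.42
position: [0.4681, -0.153, 0.1734]
ee_rot: [-0.095, -3.137, 0.005]
force: [0.6, -1.0, -1.4]
width: 0.436
```

```bash
python3 -c "
from h import *
plan([.474,-.145,.052],1.520)
im=grab('scene','d3');crop(im,(130,60,330,250),3,'d3c')
im=grab('top','d3t');crop(im,(150,180,430,285),2.8,'d3tc')"
```

```text
pos [ 0.4681 -0.153   0.1734] slide [ -5.8   8.8 121.4] roll -0.01 alt 3.132 j7 1.78 F [ 0.6 -1.  -1.4] t 9.42 w 0.436 tilt [-0.003 -0.003 -1.   ]
```

View pics/d3c.png

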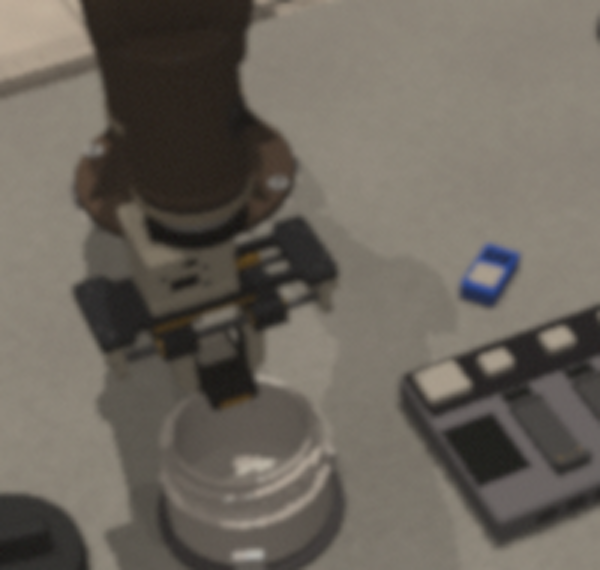

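View pics/d3tc.png

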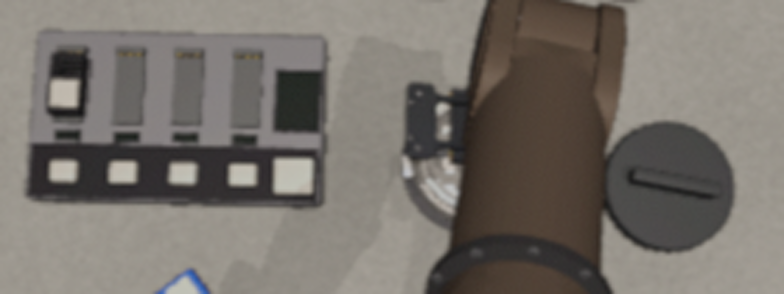

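Pack 3 hangs over the drum at crop (225,380), all five keys are up, and pack 1 is in place.

Emit:
{"method": "jog_arm", "body": {
  "increments": [
    {"slide": [-5.8, 8.8, 0], "roll": 0, "gripper": 0.1},
    {"slide": [-5.8, 8.8, 0], "roll": 0, "gripper": 0.1},
    {"slide": [-5.8, 8.8, 0], "roll": 0, "gripper": 0.1},
    {"slide": [-5.8, 8.8, 0], "roll": 0, "gripper": 0.1},
    {"slide": [-5.8, 8.8, 5], "roll": 0, "gripper": 0.1},
    {"slide": [-5.8, 8.8, 10], "roll": 0, "gripper": 0.1},
    {"slide": [-5.8, 8.8, 15], "roll": 0, "gripper": 0.1},
    {"slide": [-5.8, 8.8, 20], "roll": 0, "gripper": 0.1},
    {"slide": [-5.8, 8.8, 25], "roll": 0, "gripper": 0.1},
    {"slide": [-5.8, 8.8, 25], "roll": 0, "gripper": 0.1}
  ]
}}

```text
clock: 10.35
position: [0.4777, -0.1366, 0.1481]
ee_rot: [-0.08, -3.139, -0.0]
force: [-1.2, 0.3, -2.0]
width: 0.436
```

```bash
python3 -c "
from h import *
plan([.474,-.145,.052],1.520)"
```

```text
pos [ 0.4777 -0.1366  0.1481] slide [ 3.  -8.6 96.1] roll -0.0 alt 3.141 j7 1.763 F [-1.2  0.3 -2. ] t 10.35 w 0.436 tilt [-0.002  0.    -1.   ]
```

Emit:
{"method": "jog_arm", "body": {
  "increments": [
    {"slide": [3, -8, 0], "roll": 0, "gripper": 0.1},
    {"slide": [3, -8, 5], "roll": 0, "gripper": 0.1},
    {"slide": [3, -8, 18], "roll": 0, "gripper": 0.1},
    {"slide": [3, -8, 31], "roll": 0, "gripper": 0.1},
    {"slide": [3, -8, 44], "roll": 0, "gripper": 0.1},
    {"slide": [3, -8, 57], "roll": 0, "gripper": 0.1},
    {"slide": [3, -8, 70], "roll": 0, "gripper": 0.1},
    {"slide": [3, -8, 82], "roll": 0, "gripper": 0.1},
    {"slide": [3, -8, 94], "roll": 0, "gripper": 0.1},
    {"slide": [3, -8, 94], "roll": 0, "gripper": 0.1}
  ]
}}

```text
clock: 11.18
position: [0.4737, -0.1446, 0.0535]
ee_rot: [-0.081, -3.138, -0.0]
force: [0.1, 0.2, -0.3]
width: 0.437
```

```bash
python3 -c "
from h import *
plan([.474,-.145,.052],1.520)"
```

```text
pos [ 0.4737 -0.1446  0.0535] slide [-0.3 -0.3  1.5] roll -0.001 alt 3.141 j7 1.815 F [ 0.1  0.2 -0.3] t 11.18 w 0.437 tilt [-0.003  0.    -1.   ]
```

Emit:
{"method": "jog_arm", "body": {
  "increments": [
    {"slide": [0, 0, 1], "roll": 0, "gripper": 0.52},
    {"slide": [0, 0, 1], "roll": 0, "gripper": 0.55},
    {"slide": [0, 0, 1], "roll": 0, "gripper": 0.58},
    {"slide": [0, 0, 1], "roll": 0, "gripper": 0.58},
    {"slide": [0, 0, 0], "roll": 0, "gripper": 0.58},
    {"slide": [0, 0, -25], "roll": 0, "gripper": 0.58},
    {"slide": [0, 0, -55], "roll": 0, "gripper": 0.58},
    {"slide": [0, 0, -90], "roll": 0, "gripper": 0.58},
    {"slide": [0, 0, -125], "roll": 0, "gripper": 0.58},
    {"slide": [0, 0, -125], "roll": 0, "gripper": 0.7}
  ]
}}

```text
clock: 12.02
position: [0.4784, -0.1455, 0.1869]
ee_rot: [0.08, 3.131, -0.002]
force: [1.3, 0.0, 0.6]
width: 0.611
```

```bash
python3 -c "
from h import *
plan([.5686,.3206,.18],1.520)
im=grab('scene','r3');crop(im,(170,120,270,240),4.5,'r3c')"
```

```text
pos [ 0.4784 -0.1455  0.1869] slide [-66.2 470.1   7. ] roll -0.0 alt 3.141 j7 1.772 F [1.3 0.  0.6] t 12.02 w 0.611 tilt [ 0.01  -0.002 -1.   ]
```

View pics/r3c.png

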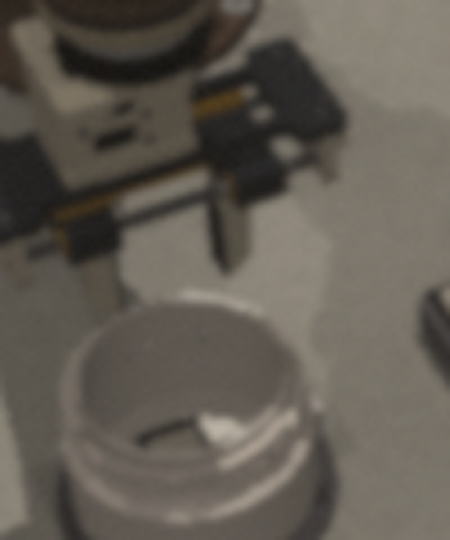

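Fingers are empty and a piece of the pack shows inside the drum at about crop (200,430). Back to bay 1.

Emit:
{"method": "jog_arm", "body": {
  "increments": [
    {"slide": [-5, 39, 0], "roll": 0, "gripper": 0.7},
    {"slide": [-10, 78, 0], "roll": 0, "gripper": 0.7},
    {"slide": [-16, 117, 0], "roll": 0, "gripper": 0.7},
    {"slide": [-22, 156, 0], "roll": 0, "gripper": 0.7},
    {"slide": [-28, 195, 0], "roll": 0, "gripper": 0.7},
    {"slide": [-34, 234, 0], "roll": 0, "gripper": 0.7},
    {"slide": [-40, 273, 0], "roll": 0, "gripper": 0.7},
    {"slide": [-46, 312, 0], "roll": 0, "gripper": 0.7},
    {"slide": [-52, 351, 0], "roll": 0, "gripper": 0.7},
    {"slide": [-56, 390, 0], "roll": 0, "gripper": 0.7}
  ]
}}

```text
clock: 12.9
position: [0.5506, 0.2438, 0.1796]
ee_rot: [-0.08, -3.14, 0.001]
force: [0.5, 0.7, -0.2]
width: 0.702
```

```bash
python3 -c "
from h import *
plan([.5686,.3206,.09],1.520)
im=grab('top','t1');crop(im,(150,180,430,285),2.8,'t1c')"
```

```text
pos [0.5506 0.2438 0.1796] slide [-14.2  77.7  89.5] roll -0.0 alt 3.141 j7 1.035 F [ 0.5  0.7 -0.2] t 12.9 w 0.702 tilt [-0.001 -0.    -1.   ]
```

View pics/t1c.png

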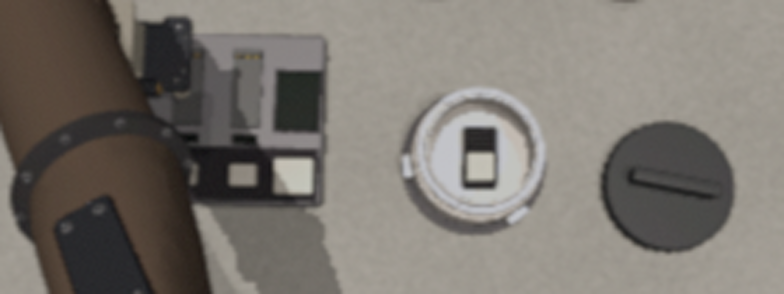

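Pack 3 lies flat and centred in the drum (480,157).

Emit:
{"method": "jog_arm", "body": {
  "increments": [
    {"slide": [-7, 35, 0], "roll": 0, "gripper": 0.7},
    {"slide": [-14, 70, 10], "roll": 0, "gripper": 0.7},
    {"slide": [-14, 74, 40], "roll": 0, "gripper": 0.7},
    {"slide": [-14, 74, 65], "roll": 0, "gripper": 0.7},
    {"slide": [-14, 74, 80], "roll": 0, "gripper": 0.7},
    {"slide": [-14, 75, 80], "roll": 0, "gripper": 0.7},
    {"slide": [-14, 77, 80], "roll": 0, "gripper": 0.7},
    {"slide": [-14, 77, 80], "roll": 0, "gripper": 0.7},
    {"slide": [-14, 77, 80], "roll": 0, "gripper": 0.7},
    {"slide": [-14, 77, 80], "roll": 0, "gripper": 0.7}
  ]
}}

```text
clock: 13.78
position: [0.5694, 0.3186, 0.1018]
ee_rot: [0.08, 3.139, 0.002]
force: [0.7, -0.9, 0.0]
width: 0.699
```

```bash
python3 -c "
from h import *
plan([.5686,.3206,.043],1.520)
im=grab('scene','p1');crop(im,(260,60,420,240),3.5,'p1c')"
```

```text
pos [0.5694 0.3186 0.1018] slide [ 1.   1.9 58.8] roll -0.0 alt 3.141 j7 0.948 F [ 0.7 -0.9  0. ] t 13.78 w 0.699 tilt [ 0.002  0.001 -1.   ]
```

View pics/p1c.png

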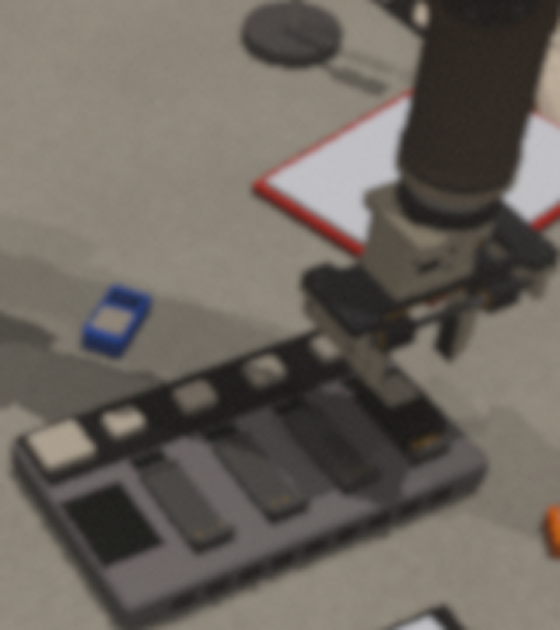

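Pack 1 is still in its bay at crop (410,415), under the gripper. Descend and grip.

Emit:
{"method": "jog_arm", "body": {
  "increments": [
    {"slide": [0, 2, 0], "roll": 0, "gripper": 0.7},
    {"slide": [0, 2, 15], "roll": 0, "gripper": 0.7},
    {"slide": [0, 2, 30], "roll": 0, "gripper": 0.7},
    {"slide": [0, 2, 48], "roll": 0, "gripper": 0.7},
    {"slide": [0, 2, 58], "roll": 0, "gripper": 0.7},
    {"slide": [0, 2, 58], "roll": 0, "gripper": 0.7},
    {"slide": [0, 2, 58], "roll": 0, "gripper": 0.1},
    {"slide": [0, 2, 58], "roll": 0, "gripper": 0.1},
    {"slide": [0, 2, 58], "roll": 0, "gripper": 0.1},
    {"slide": [0, 2, 58], "roll": 0, "gripper": 0.1}
  ]
}}

```text
clock: 14.67
position: [0.5694, 0.3207, 0.0434]
ee_rot: [0.08, 3.139, 0.002]
force: [0.6, 1.4, 1.5]
width: 0.454
```

Emit:
{"method": "jog_arm", "body": {
  "increments": [
    {"slide": [0, 0, 0], "roll": 0, "gripper": 0.1},
    {"slide": [0, 0, 0], "roll": 0, "gripper": 0.1},
    {"slide": [0, 0, 0], "roll": 0, "gripper": 0.1},
    {"slide": [0, 0, -10], "roll": 0, "gripper": 0.1},
    {"slide": [0, 0, -30], "roll": 0, "gripper": 0.1},
    {"slide": [0, 0, -60], "roll": 0, "gripper": 0.1},
    {"slide": [0, 0, -95], "roll": 0, "gripper": 0.1},
    {"slide": [0, 0, -130], "roll": 0, "gripper": 0.1},
    {"slide": [0, 0, -130], "roll": 0, "gripper": 0.1},
    {"slide": [0, 0, -130], "roll": 0, "gripper": 0.1}
  ]
}}

```text
clock: 15.5
position: [0.5699, 0.3209, 0.1753]
ee_rot: [0.08, 3.137, 0.004]
force: [-0.4, 0.3, -1.6]
width: 0.433
```

```bash
python3 -c "
from h import *
plan([.474,-.145,.175],1.520)"
```

```text
pos [0.5699 0.3209 0.1753] slide [  72.  -470.2   -1.3] roll -0.0 alt 3.141 j7 0.945 F [-0.4  0.3 -1.6] t 15.5 w 0.433 tilt [ 0.004  0.003 -1.   ]
```

Emit:
{"method": "jog_arm", "body": {
  "increments": [
    {"slide": [5, -38, 0], "roll": 0, "gripper": 0.1},
    {"slide": [11, -77, 0], "roll": 0, "gripper": 0.1},
    {"slide": [17, -116, 0], "roll": 0, "gripper": 0.1},
    {"slide": [23, -155, 0], "roll": 0, "gripper": 0.1},
    {"slide": [29, -194, 0], "roll": 0, "gripper": 0.1},
    {"slide": [35, -233, 0], "roll": 0, "gripper": 0.1},
    {"slide": [41, -272, 0], "roll": 0, "gripper": 0.1},
    {"slide": [47, -311, 0], "roll": 0, "gripper": 0.1},
    {"slide": [53, -350, 0], "roll": 0, "gripper": 0.1},
    {"slide": [59, -389, 0], "roll": 0, "gripper": 0.1}
  ]
}}

```text
clock: 16.33
position: [0.4881, -0.0669, 0.1713]
ee_rot: [-0.08, -3.138, 0.0]
force: [1.7, -1.4, -1.1]
width: 0.433
```

Emit:
{"method": "jog_arm", "body": {
  "increments": [
    {"slide": [6, -35, 0], "roll": 0, "gripper": 0.1},
    {"slide": [10, -60, 0], "roll": 0, "gripper": 0.1},
    {"slide": [13, -75, 0], "roll": 0, "gripper": 0.1},
    {"slide": [13, -80, 0], "roll": 0, "gripper": 0.1},
    {"slide": [13, -80, 0], "roll": 0, "gripper": 0.1},
    {"slide": [13, -80, 0], "roll": 0, "gripper": 0.1},
    {"slide": [13, -80, 0], "roll": 0, "gripper": 0.1},
    {"slide": [13, -80, 10], "roll": 0, "gripper": 0.1},
    {"slide": [13, -80, 20], "roll": 0, "gripper": 0.1},
    {"slide": [13, -80, 20], "roll": 0, "gripper": 0.1}
  ]
}}

```text
clock: 17.17
position: [0.4718, -0.1432, 0.15]
ee_rot: [-0.077, -3.137, -0.001]
force: [-1.0, 0.2, -1.3]
width: 0.43
```

```bash
python3 -c "
from h import *
plan([.474,-.145,.054],1.520)
im=grab('scene','d1');crop(im,(130,60,330,250),3,'d1c')"
```

```text
pos [ 0.4718 -0.1432  0.15  ] slide [-2.6 -1.7 96. ] roll 0.001 alt -3.14 j7 1.775 F [-1.   0.2 -1.3] t 17.17 w 0.43 tilt [-0.003  0.001 -1.   ]
```

View pics/d1c.png

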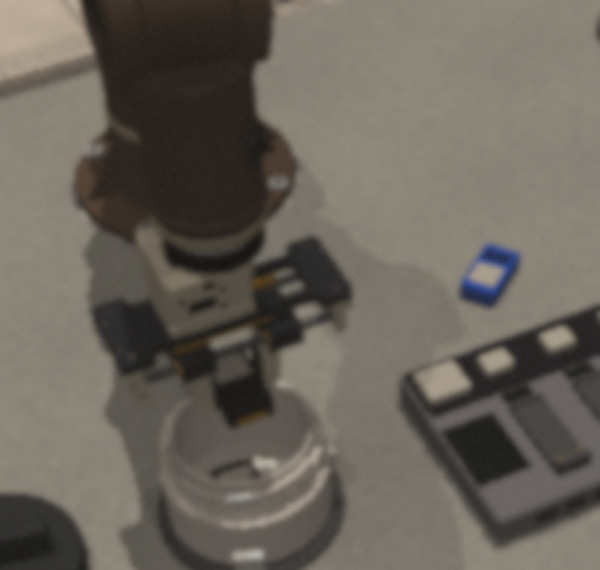

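Pack 1 hangs over the neck at crop (240,395), with pack 3 below it. Lower it.

Emit:
{"method": "jog_arm", "body": {
  "increments": [
    {"slide": [-2, -1.5, 0], "roll": 0, "gripper": 0.1},
    {"slide": [-2, -1.5, 5], "roll": 0, "gripper": 0.1},
    {"slide": [-2, -1.5, 18], "roll": 0, "gripper": 0.1},
    {"slide": [-2, -1.5, 31], "roll": 0, "gripper": 0.1},
    {"slide": [-2, -1.5, 44], "roll": 0, "gripper": 0.1},
    {"slide": [-2, -1.5, 57], "roll": 0, "gripper": 0.1},
    {"slide": [-2, -1.5, 70], "roll": 0, "gripper": 0.1},
    {"slide": [-2, -1.5, 83], "roll": 0, "gripper": 0.1},
    {"slide": [-2, -1.5, 96], "roll": 0, "gripper": 0.1},
    {"slide": [-2, -1.5, 97], "roll": 0, "gripper": 0.1}
  ]
}}

```text
clock: 18.05
position: [0.4739, -0.1458, 0.0535]
ee_rot: [-0.08, -3.138, -0.001]
force: [-0.2, 0.6, -0.5]
width: 0.432
```

Emit:
{"method": "jog_arm", "body": {
  "increments": [
    {"slide": [0, 0, 1], "roll": 0, "gripper": 0.52},
    {"slide": [0, 0, 1], "roll": 0, "gripper": 0.55},
    {"slide": [0, 0, 1], "roll": 0, "gripper": 0.58},
    {"slide": [0, 0, 1], "roll": 0, "gripper": 0.58},
    {"slide": [0, 0, 0], "roll": 0, "gripper": 0.58},
    {"slide": [0, 0, -25], "roll": 0, "gripper": 0.58},
    {"slide": [0, 0, -55], "roll": 0, "gripper": 0.58},
    {"slide": [0, 0, -90], "roll": 0, "gripper": 0.58},
    {"slide": [0, 0, -125], "roll": 0, "gripper": 0.58},
    {"slide": [0, 0, -125], "roll": 0, "gripper": 0.6}
  ]
}}

```text
clock: 18.88
position: [0.4783, -0.147, 0.1869]
ee_rot: [0.08, 3.13, -0.002]
force: [1.5, -0.4, -0.2]
width: 0.592
```

Emit:
{"method": "jog_arm", "body": {
  "increments": [
    {"slide": [-30, 10, 0], "roll": 0, "gripper": 0.6},
    {"slide": [-50, 40, 0], "roll": 0, "gripper": 0.6},
    {"slide": [-50, 80, 0], "roll": 0, "gripper": 0.6},
    {"slide": [-50, 120, 0], "roll": 0, "gripper": 0.6},
    {"slide": [-50, 160, 0], "roll": 0, "gripper": 0.6},
    {"slide": [-50, 200, 0], "roll": 0, "gripper": 0.6},
    {"slide": [-50, 240, 0], "roll": 0, "gripper": 0.6},
    {"slide": [-50, 260, 0], "roll": 0, "gripper": 0.6},
    {"slide": [-50, 260, 0], "roll": 0, "gripper": 0.6},
    {"slide": [-50, 260, 0], "roll": 0, "gripper": 0.6}
  ]
}}

```text
clock: 19.72
position: [0.5379, 0.1125, 0.1805]
ee_rot: [0.075, 3.14, 0.0]
force: [-0.2, -1.1, -0.2]
width: 0.604
```

```bash
python3 -c "
from h import *
plan([.474,-.145,.175],1.520)
im=grab('top','e1');crop(im,(285,195,425,285),5.5,'e1c')
im=grab('scene','e1s');crop(im,(90,170,250,280),5,'e1sc')"
```

```text
pos [0.5379 0.1125 0.1805] slide [  51.6 -260.2    5.4] roll 0.003 alt -3.139 j7 1.253 F [-0.2 -1.1 -0.2] t 19.72 w 0.604 tilt [ 0.  0. -1.]
```

View pics/e1c.png

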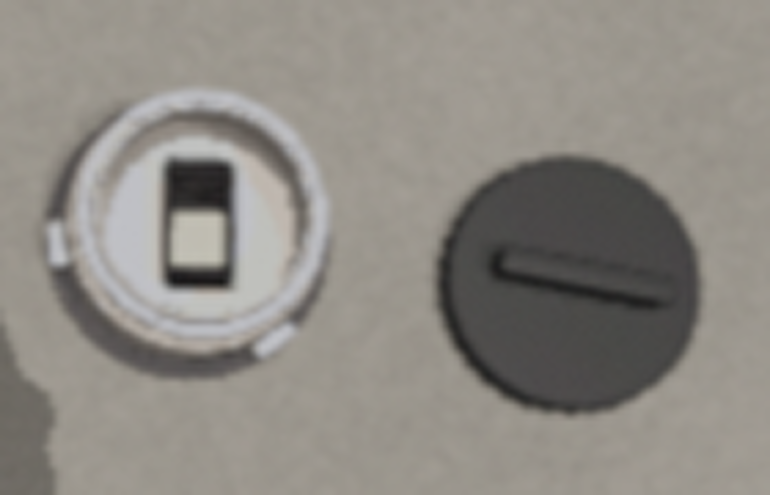

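View pics/e1sc.png

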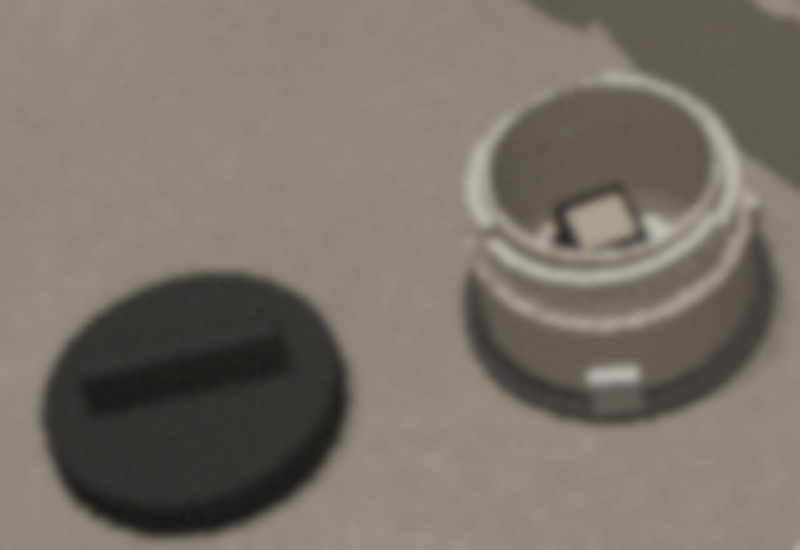

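Packs are stacked flat in the drum (crop 200,220), and the lid hasn't moved. Measuring lid, bar and drum.

```bash
cat > lid.py <<'E'
from h import *
from scipy.optimize import minimize
import sys
a=np.linspace(0,2*np.pi,72,endpoint=False);C=np.c_[np.cos(a),np.sin(a)]*.075
def fit(im,z0,box,guess):
    f=cv2.resize(im["frame"],None,fx=4,fy=4,interpolation=cv2.INTER_CUBIC).min(2)
    m=np.zeros_like(f);x0,y0,x1,y1=[4*b for b in box];m[y0:y1,x0:x1]=(f[y0:y1,x0:x1]<(95))*1
    m=cv2.morphologyEx(m,cv2.MORPH_CLOSE,np.ones((15,15)));
    n,l,st,c=cv2.connectedComponentsWithStats(m);m=(l==1+st[1:,4].argmax()).astype(np.uint8)
    def cost(p):
        X=np.vstack([np.c_[C+p,np.full(72,z0)],np.c_[C+p,np.full(72,z0+.029)]])
        q=(proj(im,X)*4+1.5).astype(np.float32);h=cv2.convexHull(q)
        r=np.zeros_like(m);cv2.fillConvexPoly(r,(h*16).astype(np.int32),1,shift=4)
        return (r!=m).sum()/m.sum()
    r=minimize(cost,guess,method="Nelder-Mead",options=dict(initial_simplex=np.array(guess)+np.array([[0,0],[.008,0],[0,.008]])))
    return r.x,r.fun
if __name__=="__main__":
    T=dict(np.load("e1.npz"));S=dict(np.load("e1s.npz"))
    g=ray(T,[389,246],.029)[0][:2];print(g)
    print("top",fit(T,0,(360,218,418,275),g));print("scene",fit(S,0,(92,218,165,282),g))
    for n,im in(("t",T),("s",S)):
        W=cloud(im);m=(np.hypot(W[...,0]-g[0],W[...,1]-g[1])<.06)&(W[...,2]>.048)&(W[...,2]<.08)
        P=(W[m][:,:2]*1000).astype(np.float32);mu=P.mean(0);w,V=np.linalg.eigh(np.cov((P-mu).T));print(n,len(P),mu,"axis deg",np.degrees(np.arctan2(V[1,1],V[0,1])),np.sqrt(w),cv2.minAreaRect(P), np.median(W[m][:,2]))
E
python3 lid.py
```

```text
[ 0.4334946  -0.36651385]
top (array([ 0.43447775, -0.36521254]), np.float64(0.028132809710817566))
scene (array([ 0.43921722, -0.36678805]), np.float64(0.014212471682365566))
t 178 [ 433.53796 -364.8159 ] axis deg 77.01501313051526 [ 5.01390554 28.92332131] ((434.072021484375, -365.5344543457031), (100.25570678710938, 17.3669490814209), 76.33929443359375) 0.06035023980985621
s 316 [ 440.1652 -366.6976] axis deg 76.9472462285183 [ 4.91380565 29.2232804 ] ((436.8968505859375, -366.1122131347656), (100.60334014892578, 21.458545684814453), 77.29398345947266) 0.05869405512234154
```

Run:
```python
from h import *
T=dict(np.load("top0.npz"));S=dict(np.load("scene0.npz"))
a=np.linspace(0,2*np.pi,200);cs=np.c_[np.cos(a),np.sin(a)]
for n,im,box in(("t",T,(285,195,360,275)),("s",S,(175,175,255,255))):
    x0,y0,x1,y1=box;k=9;row=[]
    for c in((.472,-.144),(.477,-.146)):
        f=cv2.resize(im["frame"][y0:y1,x0:x1],None,fx=k/2,fy=k/2,interpolation=cv2.INTER_CUBIC)
        for r,z,col in((.058,.108,(0,0,255)),(.062,.108,(0,160,0)),(.085,0.02,(255,0,0))):
            q=(proj(im,np.c_[np.array(c)+r*cs,np.full(200,z)])-[x0,y0]+.5)*k/2-.5
            cv2.polylines(f,[(q*8).astype(np.int32)],True,col,1,cv2.LINE_AA,3)
        row.append(f)
    cv2.imwrite(f"pics/dr_{n}.png",np.hstack(row))
```

```text
(no output)
```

View pics/dr_t.png

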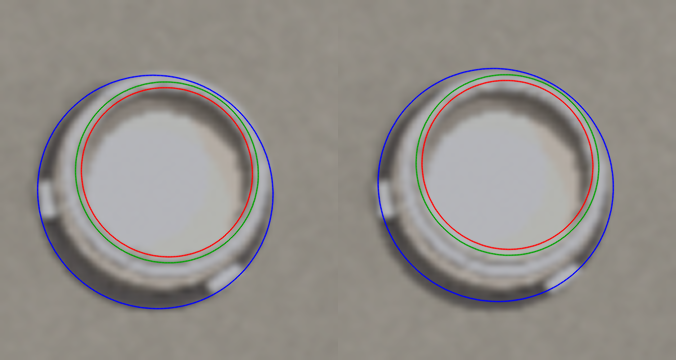

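View pics/dr_s.png

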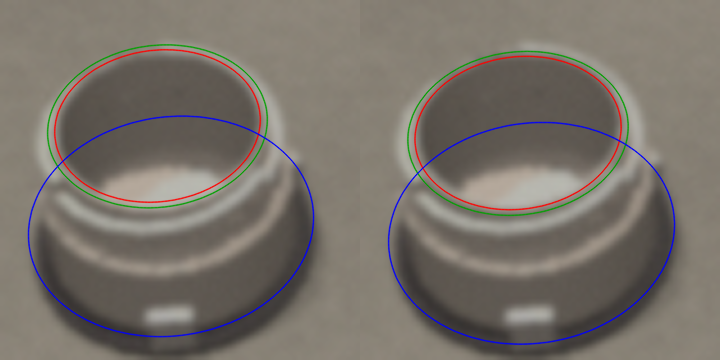

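Run:
```python
from h import *
a=np.linspace(0,2*np.pi,360,endpoint=False);cs=np.c_[np.cos(a),np.sin(a)]
for nm,fs in(("top",("top0","k5","t1")),("scene",("scene0","p3","e1s"))):
  for fn in fs:
    im=dict(np.load(fn+".npz"));g=im["frame"].astype(np.float32).mean(2)
    def prof(c,r):
        p=proj(im,np.c_[np.array(c)+r*cs,np.full(360,.108)]).astype(np.float32)
        return cv2.remap(g,p[:,0],p[:,1],cv2.INTER_CUBIC)[:,0]
    def score(c):
        d=prof(c,.0595)-prof(c,.0555); return np.clip(d,-10,40).mean()
    b=sorted(((score((x,y)),round(x,4),round(y,4)) for x in np.arange(.46,.485,.001) for y in np.arange(-.155,-.132,.001)),reverse=True)
    print(nm,fn,b[:3],np.mean([q[1:] for q in b[:12]],0))
```

```text
top top0 [(np.float32(16.728611), np.float64(0.473), np.float64(-0.145)), (np.float32(16.542068), np.float64(0.472), np.float64(-0.145)), (np.float32(16.527214), np.float64(0.472), np.float64(-0.144))] [ 0.472      -0.14441667]
top k5 [(np.float32(16.95385), np.float64(0.473), np.float64(-0.145)), (np.float32(16.713203), np.float64(0.472), np.float64(-0.145)), (np.float32(16.653154), np.float64(0.472), np.float64(-0.144))] [ 0.472      -0.14441667]
top t1 [(np.float32(17.029701), np.float64(0.473), np.float64(-0.145)), (np.float32(16.767885), np.float64(0.472), np.float64(-0.145)), (np.float32(16.69615), np.float64(0.472), np.float64(-0.144))] [ 0.472      -0.14441667]
scene scene0 [(np.float32(22.16168), np.float64(0.474), np.float64(-0.144)), (np.float32(22.105173), np.float64(0.473), np.float64(-0.144)), (np.float32(21.703651), np.float64(0.474), np.float64(-0.145))] [ 0.4735 -0.144 ]
scene p3 [(np.float32(23.058884), np.float64(0.474), np.float64(-0.144)), (np.float32(23.012999), np.float64(0.473), np.float64(-0.144)), (np.float32(22.616621), np.float64(0.474), np.float64(-0.145))] [ 0.4735 -0.144 ]
scene e1s [(np.float32(28.427683), np.float64(0.474), np.float64(-0.144)), (np.float32(28.127491), np.float64(0.473), np.float64(-0.144)), (np.float32(27.994064), np.float64(0.474), np.float64(-0.145))] [ 0.47366667 -0.14425   ]
```

Run:
```python
from h import *
S=dict(np.load("scene0.npz"))
for uv in((187,217),(241,210),(236,213)):
    for z in(.10,.103):
        p=ray(S,uv,z)[0][:2]-[.473,-.1445];print(uv,z,np.round(np.hypot(*p),4),np.degrees(np.arctan2(p[1],p[0])))
plan([.4368,-.366,.13],np.radians(-13))
f=cv2.resize(S["frame"][170:260,170:260],None,fx=8,fy=8,interpolation=cv2.INTER_CUBIC);f=np.clip(f*1.3,0,255).astype(np.uint8)
cv2.imwrite("pics/thr.png",f[:600])
```

```text
(187, 217) 0.1 0.0684 -81.64862021140573
(187, 217) 0.103 0.0694 -79.67222438429876
(241, 210) 0.1 0.0827 46.82887693735944
(241, 210) 0.103 0.0836 45.13493865846725
(236, 213) 0.1 0.0742 37.07222220676074
(236, 213) 0.103 0.0755 35.364345113523484
pos [0.5381 0.1097 0.1805] slide [  76.4 -480.3   50.8] roll -1.396 alt 1.746 j7 1.253 F [0.3 0.1 1.1] t 19.82 w 0.603 tilt [ 0.    -0.001 -1.   ]
```

View pics/thr.png

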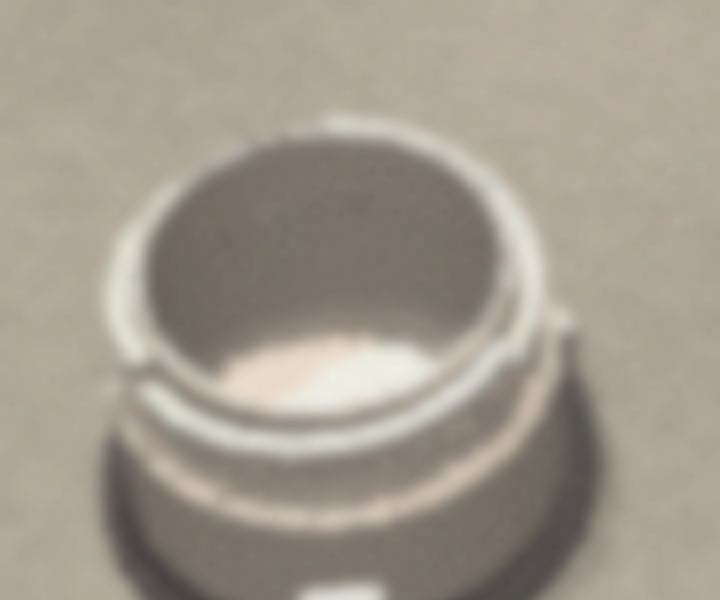

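The rim shows ridge starts at about (187,215) and (235,214) in the scene image, so near −80° and 38°. Going to the lid.

Emit:
{"method": "jog_arm", "body": {
  "increments": [
    {"slide": [6, -39, 0], "roll": 0.12, "gripper": 0.6},
    {"slide": [12, -78, 0], "roll": 0.24, "gripper": 0.6},
    {"slide": [18, -117, 0], "roll": 0.36, "gripper": 0.6},
    {"slide": [24, -156, 0], "roll": 0.48, "gripper": 0.6},
    {"slide": [30, -195, 0], "roll": 0.6, "gripper": 0.6},
    {"slide": [37, -234, 0], "roll": 0.72, "gripper": 0.6},
    {"slide": [43, -273, 0], "roll": 0.84, "gripper": 0.6},
    {"slide": [49, -312, 0], "roll": 0.96, "gripper": 0.6},
    {"slide": [55, -351, 0], "roll": 1.08, "gripper": 0.6},
    {"slide": [61, -390, 0], "roll": 1.2, "gripper": 0.6}
  ]
}}

```text
clock: 20.65
position: [0.4553, -0.2788, 0.1808]
ee_rot: [1.85, 2.538, 0.0]
force: [0.9, -0.1, -0.5]
width: 0.6
```

```bash
python3 -c "
from h import *
plan([.4368,-.366,.13],np.radians(-13))"
```

```text
pos [ 0.4553 -0.2788  0.1808] slide [-77.4 -44.4  50.9] roll 0.538 alt -2.604 j7 0.961 F [ 0.9 -0.1 -0.5] t 20.65 w 0.6 tilt [ 0.001 -0.    -1.   ]
```

Emit:
{"method": "jog_arm", "body": {
  "increments": [
    {"slide": [-30, -17, 0], "roll": 0.12, "gripper": 0.6},
    {"slide": [-60, -35, 10], "roll": 0.24, "gripper": 0.6},
    {"slide": [-77, -44, 25], "roll": 0.36, "gripper": 0.6},
    {"slide": [-77, -44, 45], "roll": 0.48, "gripper": 0.6},
    {"slide": [-77, -44, 51], "roll": 0.538, "gripper": 0.6},
    {"slide": [-77, -44, 51], "roll": 0.538, "gripper": 0.6},
    {"slide": [-77, -44, 51], "roll": 0.538, "gripper": 0.6},
    {"slide": [-77, -44, 51], "roll": 0.538, "gripper": 0.6},
    {"slide": [-77, -44, 51], "roll": 0.538, "gripper": 0.6},
    {"slide": [-77, -44, 51], "roll": 0.538, "gripper": 0.6}
  ]
}}

```text
clock: 21.48
position: [0.4401, -0.3625, 0.1302]
ee_rot: [2.448, 1.967, 0.001]
force: [-0.2, -0.8, 0.1]
width: 0.6
```

```bash
python3 -c "
from h import *
plan([.4368,-.366,.033],np.radians(-13))
im=grab('scene','l0');crop(im,(60,80,250,290),2.8,'l0c')"
```

```text
pos [ 0.4401 -0.3625  0.1302] slide [-4.1 -2.6 97.2] roll 0.01 alt -3.132 j7 0.714 F [-0.2 -0.8  0.1] t 21.48 w 0.6 tilt [ 0.001 -0.001 -1.   ]
```

View pics/l0c.png

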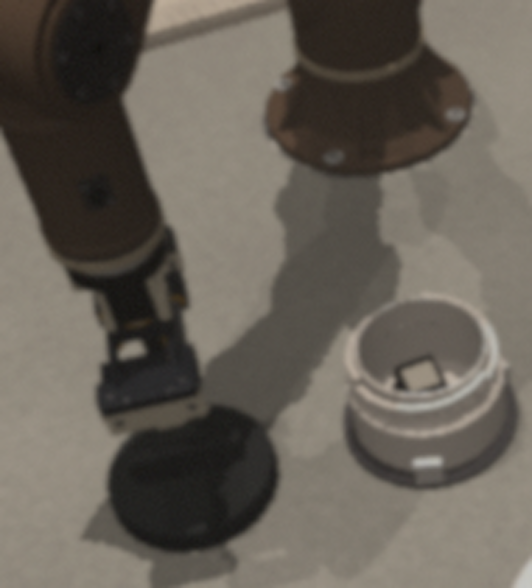

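Lid is where it was (scene ≈129,250), and the gripper is above it, across the bar.

Emit:
{"method": "jog_arm", "body": {
  "increments": [
    {"slide": [-4, -2.6, 0], "roll": 0.01, "gripper": 0.6},
    {"slide": [-4, -2.6, 10], "roll": 0.01, "gripper": 0.6},
    {"slide": [-4, -2.6, 30], "roll": 0.01, "gripper": 0.6},
    {"slide": [-4, -2.6, 50], "roll": 0.01, "gripper": 0.6},
    {"slide": [-4, -2.6, 65], "roll": 0.01, "gripper": 0.6},
    {"slide": [-4, -2.6, 80], "roll": 0.01, "gripper": 0.6},
    {"slide": [-4, -2.6, 90], "roll": 0.01, "gripper": 0.6},
    {"slide": [-4, -2.6, 95], "roll": 0.01, "gripper": 0.6},
    {"slide": [-4, -2.6, 96], "roll": 0.01, "gripper": 0.6},
    {"slide": [-4, -2.6, 96], "roll": 0.01, "gripper": 0.6}
  ]
}}

```text
clock: 22.37
position: [0.4363, -0.3657, 0.0333]
ee_rot: [-2.46, -1.954, 0.0]
force: [-0.1, -0.2, 0.2]
width: 0.599
```

```bash
python3 -c "
from h import *
plan([.4368,-.366,.033],np.radians(-13))
im=grab('scene','l1');crop(im,(90,180,210,290),5,'l1c')"
```

```text
pos [ 0.4363 -0.3657  0.0333] slide [-0.1  0.6  0.3] roll -0.001 alt 3.14 j7 0.798 F [-0.1 -0.2  0.2] t 22.37 w 0.599 tilt [-0. -0. -1.]
```

View pics/l1c.png

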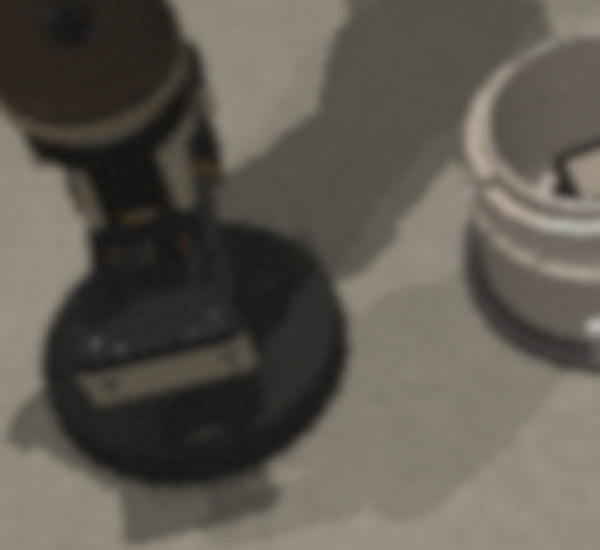

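The gripper is down over the bar with no contact force. Grip firmly.

Emit:
{"method": "jog_arm", "body": {
  "increments": [
    {"slide": [0, 0, 0], "roll": 0, "gripper": 0.3},
    {"slide": [0, 0, 0], "roll": 0, "gripper": 0},
    {"slide": [0, 0, 0], "roll": 0, "gripper": 0},
    {"slide": [0, 0, 0], "roll": 0, "gripper": 0},
    {"slide": [0, 0, 0], "roll": 0, "gripper": 0},
    {"slide": [0, 0, 0], "roll": 0, "gripper": 0},
    {"slide": [0, 0, 0], "roll": 0, "gripper": 0},
    {"slide": [0, 0, 0], "roll": 0, "gripper": 0},
    {"slide": [0, 0, 0], "roll": 0, "gripper": 0},
    {"slide": [0, 0, 0], "roll": 0, "gripper": 0}
  ],
  "newtons": 50
}}

```text
clock: 23.25
position: [0.4363, -0.3656, 0.0334]
ee_rot: [-2.46, -1.954, -0.0]
force: [-1.2, 1.0, 2.1]
width: 0.172
```

```bash
python3 -c "
from h import *
plan([.4368,-.366,.033],np.radians(-13))"
```

```text
pos [ 0.4363 -0.3656  0.0334] slide [-0.3  0.5  0.4] roll -0.001 alt 3.14 j7 0.798 F [-1.2  1.   2.1] t 23.25 w 0.172 tilt [ 0.  0. -1.]
```

Emit:
{"method": "jog_arm", "body": {
  "increments": [
    {"slide": [0, 0, -5], "roll": 0, "gripper": 0},
    {"slide": [0, 0, -15], "roll": 0, "gripper": 0},
    {"slide": [0, 0, -35], "roll": 0, "gripper": 0},
    {"slide": [0, 0, -60], "roll": 0, "gripper": 0},
    {"slide": [0, 0, -90], "roll": 0, "gripper": 0},
    {"slide": [0, 0, -115], "roll": 0, "gripper": 0},
    {"slide": [0, 0, -135], "roll": 0, "gripper": 0},
    {"slide": [0, 0, -135], "roll": 0, "gripper": 0},
    {"slide": [0, 0, -135], "roll": 0, "gripper": 0},
    {"slide": [0, 0, -135], "roll": 0, "gripper": 0}
  ]
}}

```text
clock: 24.08
position: [0.4361, -0.365, 0.1679]
ee_rot: [-2.459, -1.954, -0.0]
force: [0.2, 1.4, -1.9]
width: 0.174
```

```bash
python3 -c "
from h import *
plan([.473,-.1445,.17],np.radians(27))
im=grab('scene','l2');crop(im,(60,80,250,290),2.8,'l2c')"
```

```text
pos [ 0.4361 -0.365   0.1679] slide [223.2 -13.9  -1.9] roll -0.699 alt 2.443 j7 0.683 F [ 0.2  1.4 -1.9] t 24.08 w 0.174 tilt [-0.     0.001 -1.   ]
```

View pics/l2c.png

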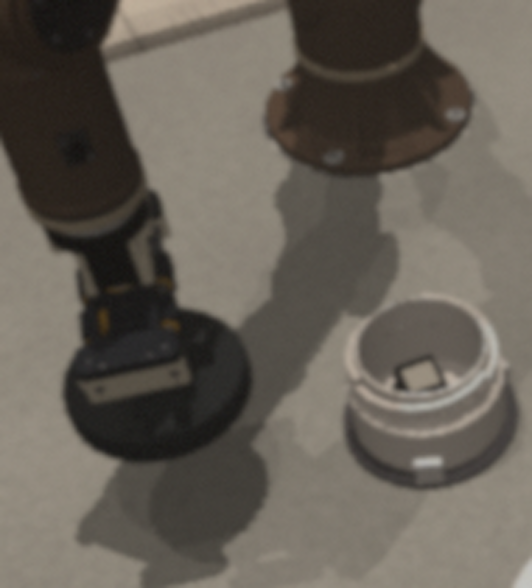

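Lid is held level at crop (155,385). Over to the drum, turning 40° anticlockwise on the way.

Emit:
{"method": "jog_arm", "body": {
  "increments": [
    {"slide": [25, -1.5, 0], "roll": -0.09, "gripper": 0},
    {"slide": [55, -3.5, 0], "roll": -0.18, "gripper": 0},
    {"slide": [85, -5.5, 0], "roll": -0.27, "gripper": 0},
    {"slide": [115, -7, 0], "roll": -0.36, "gripper": 0},
    {"slide": [145, -9, 0], "roll": -0.45, "gripper": 0},
    {"slide": [175, -11, 0], "roll": -0.54, "gripper": 0},
    {"slide": [200, -12.5, 0], "roll": -0.63, "gripper": 0},
    {"slide": [217, -13.5, 0], "roll": -0.698, "gripper": 0},
    {"slide": [223, -14, 0], "roll": -0.698, "gripper": 0},
    {"slide": [223, -14, 0], "roll": -0.698, "gripper": 0}
  ]
}}

```text
clock: 24.97
position: [0.4731, -0.1441, 0.1677]
ee_rot: [-1.642, -2.677, 0.0]
force: [-0.2, 0.1, -2.1]
width: 0.172
```

Emit:
{"method": "jog_arm", "body": {
  "increments": [
    {"slide": [0, 0, 0], "roll": 0, "gripper": 0},
    {"slide": [0, 0, 0], "roll": 0, "gripper": 0},
    {"slide": [0, 0, 0], "roll": 0, "gripper": 0},
    {"slide": [0, 0, 0], "roll": 0, "gripper": 0},
    {"slide": [0, 0, 0], "roll": 0, "gripper": 0},
    {"slide": [0, 0, 0], "roll": 0, "gripper": 0},
    {"slide": [0, 0, 0], "roll": 0, "gripper": 0},
    {"slide": [0, 0, 0], "roll": 0, "gripper": 0},
    {"slide": [0, 0, 0], "roll": 0, "gripper": 0},
    {"slide": [0, 0, 0], "roll": 0, "gripper": 0}
  ]
}}

```text
clock: 25.8
position: [0.4732, -0.1451, 0.1683]
ee_rot: [-1.643, -2.678, -0.0]
force: [-0.6, 0.2, -1.5]
width: 0.171
```

Run:
```python
from h import *
plan([.473,-.1445,.1344],np.radians(27))
from cell import arm
p=arm.observe()["position"]
a=np.linspace(0,2*np.pi,200);cs=np.c_[np.cos(a),np.sin(a)]
for n in("scene","top"):
    im=grab(n,"l3"+n);z0=p[2]-.0334
    x0,y0,x1,y1=(165,120,265,250) if n=="scene" else (270,175,370,285);k=4.5
    f=cv2.resize(im["frame"][y0:y1,x0:x1],None,fx=k,fy=k,interpolation=cv2.INTER_CUBIC)
    for r,z,c,col in((.075,z0,p[:2],(0,0,255)),(.075,z0+.029,p[:2],(0,255,255))):
        q=(proj(im,np.c_[np.array(c)+r*cs,np.full(200,z)])-[x0,y0]+.5)*k-.5
        cv2.polylines(f,[(q*8).astype(np.int32)],True,col,1,cv2.LINE_AA,3)
    cv2.imwrite(f"pics/l3{n}c.png",f)
```

```text
pos [ 0.4732 -0.1451  0.1683] slide [ 0.6  0.1 33.9] roll -0.001 alt 3.14 j7 0.827 F [-0.6  0.2 -1.5] t 25.8 w 0.171 tilt [ 0.  0. -1.]
```

View pics/l3scenec.png

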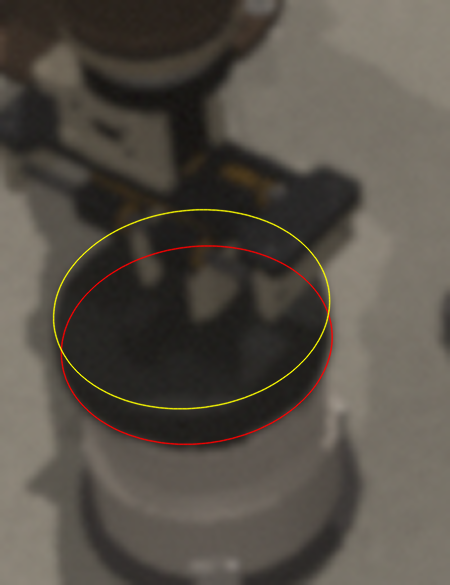

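View pics/l3topc.png

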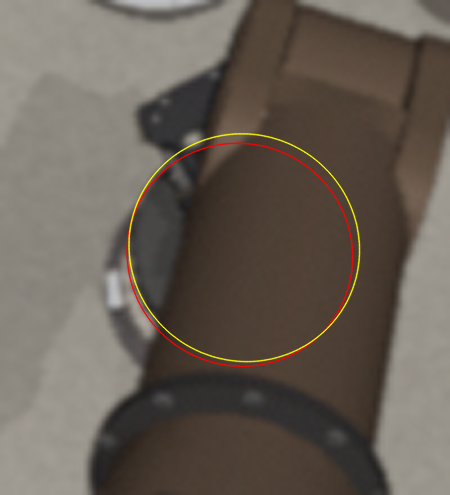

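The overlay shows the lid matching the expected outline within about 1 mm of the drum axis. Lowering.

Emit:
{"method": "jog_arm", "body": {
  "increments": [
    {"slide": [0.5, 0, 4], "roll": 0, "gripper": 0},
    {"slide": [0.5, 0, 9], "roll": 0, "gripper": 0},
    {"slide": [0.5, 0, 14], "roll": 0, "gripper": 0},
    {"slide": [0.5, 0, 19], "roll": 0, "gripper": 0},
    {"slide": [0.5, 0, 24], "roll": 0, "gripper": 0},
    {"slide": [0.5, 0, 28], "roll": 0, "gripper": 0},
    {"slide": [0.5, 0, 31], "roll": 0, "gripper": 0},
    {"slide": [0.5, 0, 33], "roll": 0, "gripper": 0},
    {"slide": [0.5, 0, 34], "roll": 0, "gripper": 0},
    {"slide": [0.5, 0, 34], "roll": 0, "gripper": 0}
  ]
}}

```text
clock: 26.73
position: [0.4729, -0.1448, 0.1342]
ee_rot: [-1.643, -2.677, 0.0]
force: [-0.6, -0.3, -2.0]
width: 0.174
```

Emit:
{"method": "jog_arm", "body": {
  "increments": [
    {"slide": [0, 0, 0], "roll": 0, "gripper": 0},
    {"slide": [0, 0, 0.5], "roll": 0, "gripper": 0},
    {"slide": [0, 0, 1], "roll": 0, "gripper": 0},
    {"slide": [0, 0, 1.5], "roll": 0, "gripper": 0},
    {"slide": [0, 0, 2], "roll": 0, "gripper": 0},
    {"slide": [0, 0, 2], "roll": 0, "gripper": 0},
    {"slide": [0, 0, 2], "roll": 0, "gripper": 0},
    {"slide": [0, 0, 2], "roll": 0, "gripper": 0},
    {"slide": [0, 0, 2], "roll": 0, "gripper": 0},
    {"slide": [0, 0, 2], "roll": 0, "gripper": 0}
  ]
}}

```text
clock: 27.57
position: [0.4729, -0.1446, 0.1323]
ee_rot: [-1.643, -2.678, -0.0]
force: [-0.2, 0.8, -2.0]
width: 0.17
```

Emit:
{"method": "jog_arm", "body": {
  "increments": [
    {"slide": [0, 0, 0.5], "roll": 0, "gripper": 0},
    {"slide": [0, 0, 1], "roll": 0, "gripper": 0},
    {"slide": [0, 0, 1.5], "roll": 0, "gripper": 0},
    {"slide": [0, 0, 2], "roll": 0, "gripper": 0},
    {"slide": [0, 0, 2], "roll": 0, "gripper": 0},
    {"slide": [0, 0, 2], "roll": 0, "gripper": 0},
    {"slide": [0, 0, 2], "roll": 0, "gripper": 0},
    {"slide": [0, 0, 2], "roll": 0, "gripper": 0},
    {"slide": [0, 0, 2], "roll": 0, "gripper": 0},
    {"slide": [0, 0, 2], "roll": 0, "gripper": 0}
  ]
}}

```text
clock: 28.4
position: [0.4729, -0.1446, 0.1303]
ee_rot: [-1.643, -2.677, -0.0]
force: [-0.1, 2.8, -2.7]
width: 0.169
```

Emit:
{"method": "jog_arm", "body": {
  "increments": [
    {"slide": [0, 0, 0.5], "roll": 0, "gripper": 0},
    {"slide": [0, 0, 1], "roll": 0, "gripper": 0},
    {"slide": [0, 0, 1.5], "roll": 0, "gripper": 0},
    {"slide": [0, 0, 1.5], "roll": 0, "gripper": 0},
    {"slide": [0, 0, 1.5], "roll": 0, "gripper": 0},
    {"slide": [0, 0, 1.5], "roll": 0, "gripper": 0},
    {"slide": [0, 0, 1.5], "roll": 0, "gripper": 0},
    {"slide": [0, 0, 1.5], "roll": 0, "gripper": 0},
    {"slide": [0, 0, 1.5], "roll": 0, "gripper": 0},
    {"slide": [0, 0, 1.5], "roll": 0, "gripper": 0}
  ]
}}

```text
clock: 29.23
position: [0.4729, -0.1446, 0.1288]
ee_rot: [-1.643, -2.677, -0.0]
force: [-0.8, 2.4, -1.9]
width: 0.174
```

Emit:
{"method": "jog_arm", "body": {
  "increments": [
    {"slide": [0, 0, 0.5], "roll": 0, "gripper": 0},
    {"slide": [0, 0, 1], "roll": 0, "gripper": 0},
    {"slide": [0, 0, 1.5], "roll": 0, "gripper": 0},
    {"slide": [0, 0, 1.5], "roll": 0, "gripper": 0},
    {"slide": [0, 0, 1.5], "roll": 0, "gripper": 0},
    {"slide": [0, 0, 1.5], "roll": 0, "gripper": 0},
    {"slide": [0, 0, 1.5], "roll": 0, "gripper": 0},
    {"slide": [0, 0, 1.5], "roll": 0, "gripper": 0},
    {"slide": [0, 0, 1.5], "roll": 0, "gripper": 0},
    {"slide": [0, 0, 1.5], "roll": 0, "gripper": 0}
  ]
}}

```text
clock: 30.07
position: [0.4729, -0.1446, 0.1273]
ee_rot: [-1.643, -2.678, -0.0]
force: [-2.0, 4.8, -0.1]
width: 0.165
```

Emit:
{"method": "jog_arm", "body": {
  "increments": [
    {"slide": [0, 0, 0.3], "roll": 0, "gripper": 0},
    {"slide": [0, 0, 0.6], "roll": 0, "gripper": 0},
    {"slide": [0, 0, 1], "roll": 0, "gripper": 0},
    {"slide": [0, 0, 1], "roll": 0, "gripper": 0},
    {"slide": [0, 0, 1], "roll": 0, "gripper": 0},
    {"slide": [0, 0, 1], "roll": 0, "gripper": 0},
    {"slide": [0, 0, 1], "roll": 0, "gripper": 0},
    {"slide": [0, 0, 1], "roll": 0, "gripper": 0},
    {"slide": [0, 0, 1], "roll": 0, "gripper": 0},
    {"slide": [0, 0, 1], "roll": 0, "gripper": 0}
  ]
}}

```text
clock: 30.9
position: [0.4729, -0.1447, 0.1263]
ee_rot: [-1.643, -2.678, -0.0]
force: [-0.3, 5.5, 0.3]
width: 0.17
```

Emit:
{"method": "jog_arm", "body": {
  "increments": [
    {"slide": [0.5, 0.2, 0], "roll": 0, "gripper": 0},
    {"slide": [0.9, 0.4, 0], "roll": 0, "gripper": 0},
    {"slide": [0.9, 0.4, 0.3], "roll": 0, "gripper": 0},
    {"slide": [0.9, 0.4, 0.6], "roll": 0, "gripper": 0},
    {"slide": [0.9, 0.4, 0.8], "roll": 0, "gripper": 0},
    {"slide": [0.9, 0.4, 0.8], "roll": 0, "gripper": 0},
    {"slide": [0.9, 0.4, 0.8], "roll": 0, "gripper": 0},
    {"slide": [0.9, 0.4, 0.8], "roll": 0, "gripper": 0},
    {"slide": [0.9, 0.4, 0.8], "roll": 0, "gripper": 0},
    {"slide": [0.9, 0.4, 0.8], "roll": 0, "gripper": 0}
  ]
}}

```text
clock: 31.73
position: [0.4731, -0.1443, 0.1259]
ee_rot: [1.643, 2.677, -0.0]
force: [-1.6, 0.4, 4.7]
width: 0.171
```

Emit:
{"method": "jog_arm", "body": {
  "increments": [
    {"slide": [0, 0, 0.3], "roll": 0, "gripper": 0},
    {"slide": [0, 0, 0.6], "roll": 0, "gripper": 0},
    {"slide": [0, 0, 0.6], "roll": 0, "gripper": 0},
    {"slide": [0, 0, 0.6], "roll": 0, "gripper": 0},
    {"slide": [0, 0, 0.6], "roll": 0, "gripper": 0},
    {"slide": [0, 0, 0.6], "roll": 0, "gripper": 0},
    {"slide": [0, 0, 0.6], "roll": 0, "gripper": 0},
    {"slide": [0, 0, 0.6], "roll": 0, "gripper": 0},
    {"slide": [0, 0, 0.6], "roll": 0, "gripper": 0},
    {"slide": [0, 0, 0.6], "roll": 0, "gripper": 0}
  ]
}}

```text
clock: 32.57
position: [0.4731, -0.1443, 0.1258]
ee_rot: [1.643, 2.676, 0.0]
force: [-4.6, 2.1, 12.5]
width: 0.175
```

Contact is at origin ≈ 92.5 mm, which is the height predicted for lugs just past the starts. Now forward (clockwise), following the 30 mm/turn pitch.

Emit:
{"method": "jog_arm", "body": {
  "increments": [
    {"slide": [0, 0, -0.5], "roll": 0, "gripper": 0},
    {"slide": [0, 0, 0], "roll": 0.1, "gripper": 0},
    {"slide": [0, 0, 0.5], "roll": 0.2, "gripper": 0},
    {"slide": [0, 0, 1], "roll": 0.3, "gripper": 0},
    {"slide": [0, 0, 1.5], "roll": 0.4, "gripper": 0},
    {"slide": [0, 0, 2], "roll": 0.5, "gripper": 0},
    {"slide": [0, 0, 2.4], "roll": 0.6, "gripper": 0},
    {"slide": [0, 0, 2.4], "roll": 0.6, "gripper": 0},
    {"slide": [0, 0, 2.4], "roll": 0.6, "gripper": 0},
    {"slide": [0, 0, 2.4], "roll": 0.6, "gripper": 0}
  ]
}}

```text
clock: 33.4
position: [0.4734, -0.1444, 0.123]
ee_rot: [2.361, 2.07, 0.001]
force: [-0.2, 1.6, 5.6]
width: 0.17
```

```bash
python3 -c "
from h import *
plan([.473,-.1445,.1174],np.radians(27))
from cell import arm
print(arm.observe()['ft_torque'])"
```

```text
pos [ 0.4734 -0.1444  0.123 ] slide [-0.2 -0.3  5.6] roll -0.602 alt 2.539 j7 0.35 F [-0.2  1.6  5.6] t 33.4 w 0.17 tilt [ 0.001 -0.001 -1.   ]
[ 0.13193523  0.57549733 -0.22159447]
```

Emit:
{"method": "jog_arm", "body": {
  "increments": [
    {"slide": [0, 0, 0.4], "roll": 0.1, "gripper": 0},
    {"slide": [0, 0, 0.9], "roll": 0.2, "gripper": 0},
    {"slide": [0, 0, 1.4], "roll": 0.3, "gripper": 0},
    {"slide": [0, 0, 1.9], "roll": 0.4, "gripper": 0},
    {"slide": [0, 0, 2.4], "roll": 0.5, "gripper": 0},
    {"slide": [0, 0, 2.9], "roll": 0.6, "gripper": 0},
    {"slide": [0, 0, 3.4], "roll": 0.7, "gripper": 0},
    {"slide": [0, 0, 3.8], "roll": 0.8, "gripper": 0},
    {"slide": [0, 0, 3.8], "roll": 0.8, "gripper": 0},
    {"slide": [0, 0, 3.8], "roll": 0.8, "gripper": 0}
  ]
}}

```text
clock: 34.23
position: [0.4734, -0.1447, 0.1192]
ee_rot: [2.981, 0.987, 0.001]
force: [0.3, -0.7, 4.5]
width: 0.167
```

```bash
python3 -c "
from h import *
plan([.473,-.1445,.1174],np.radians(27))
from cell import arm
print(arm.observe()['ft_torque'])"
```

```text
pos [ 0.4734 -0.1447  0.1192] slide [-0.2 -0.4  1.8] roll -1.403 alt 1.739 j7 -0.302 F [ 0.3 -0.7  4.5] t 34.23 w 0.167 tilt [ 0.001 -0.001 -1.   ]
[-0.06633627  0.52361032 -0.17756175]
```

Emit:
{"method": "jog_arm", "body": {
  "increments": [
    {"slide": [0, 0, 0.4], "roll": 0.08, "gripper": 0},
    {"slide": [0, 0, 0.8], "roll": 0.16, "gripper": 0},
    {"slide": [0, 0, 1.2], "roll": 0.24, "gripper": 0},
    {"slide": [0, 0, 1.6], "roll": 0.32, "gripper": 0},
    {"slide": [0, 0, 2], "roll": 0.4, "gripper": 0},
    {"slide": [0, 0, 2], "roll": 0.46, "gripper": 0},
    {"slide": [0, 0, 2], "roll": 0.52, "gripper": 0},
    {"slide": [0, 0, 2], "roll": 0.52, "gripper": 0},
    {"slide": [0, 0, 2], "roll": 0.52, "gripper": 0},
    {"slide": [0, 0, 2], "roll": 0.52, "gripper": 0}
  ]
}}

```text
clock: 35.07
position: [0.4737, -0.1447, 0.1173]
ee_rot: [3.134, 0.189, 0.003]
force: [-0.9, -0.5, 5.4]
width: 0.176
```

```bash
python3 -c "
from h import *
plan([.473,-.1445,.1174],np.radians(27))
from cell import arm
print(arm.observe()['ft_torque'])"
```

```text
pos [ 0.4737 -0.1447  0.1173] slide [-0.7 -0.3 -0.1] roll 1.22 alt -1.922 j7 -0.707 F [-0.9 -0.5  5.4] t 35.07 w 0.176 tilt [ 0.002 -0.001 -1.   ]
[ 0.04178013  0.32347324 -0.08707278]
```

Origin is at 83.9 mm, so seated. Tighten.

Emit:
{"method": "jog_arm", "body": {
  "increments": [
    {"slide": [0, 0, 0], "roll": 0.06, "gripper": 0},
    {"slide": [0, 0, 0], "roll": 0.12, "gripper": 0},
    {"slide": [0, 0, 0], "roll": 0.18, "gripper": 0},
    {"slide": [0, 0, 0], "roll": 0.24, "gripper": 0},
    {"slide": [0, 0, 0], "roll": 0.3, "gripper": 0},
    {"slide": [0, 0, 0], "roll": 0.36, "gripper": 0},
    {"slide": [0, 0, 0], "roll": 0.36, "gripper": 0},
    {"slide": [0, 0, 0], "roll": 0.36, "gripper": 0},
    {"slide": [0, 0, 0], "roll": 0.36, "gripper": 0},
    {"slide": [0, 0, 0], "roll": 0.36, "gripper": 0}
  ]
}}

```text
clock: 35.9
position: [0.4738, -0.1445, 0.1173]
ee_rot: [3.118, -0.371, 0.002]
force: [-1.4, 0.6, 5.9]
width: 0.172
```

```bash
python3 -c "
from h import *
plan([.473,-.1445,.1174],np.radians(27))
from cell import arm
print(arm.observe()['ft_torque'])"
```

```text
pos [ 0.4738 -0.1445  0.1173] slide [-0.8  0.2 -0.1] roll 0.863 alt -2.279 j7 -0.981 F [-1.4  0.6  5.9] t 35.9 w 0.172 tilt [ 0.001 -0.002 -1.   ]
[-0.01339539  0.31224783  1.03432084]
```

Torque climbed to 1.0 Nm at constant height, so it is tight after about 131° forward. Release and back off.

Emit:
{"method": "jog_arm", "body": {
  "increments": [
    {"slide": [0, 0, -0.3], "roll": 0, "gripper": 0.3},
    {"slide": [0, 0, -0.3], "roll": 0, "gripper": 0.45},
    {"slide": [0, 0, -0.3], "roll": 0, "gripper": 0.5},
    {"slide": [0, 0, -0.3], "roll": 0, "gripper": 0.5},
    {"slide": [0, 0, -1], "roll": 0, "gripper": 0.5},
    {"slide": [0, 0, -15], "roll": 0, "gripper": 0.5},
    {"slide": [0, 0, -40], "roll": 0, "gripper": 0.5},
    {"slide": [0, 0, -75], "roll": 0, "gripper": 0.5},
    {"slide": [0, 0, -110], "roll": 0, "gripper": 0.5},
    {"slide": [0, 0, -110], "roll": 0, "gripper": 0.5}
  ]
}}

```text
clock: 36.73
position: [0.4753, -0.1458, 0.2319]
ee_rot: [3.118, -0.377, 0.011]
force: [1.4, -0.5, 1.0]
width: 0.496
```

```bash
python3 -c "
from h import *
plan([.5,.2,.25])"
```

```text
pos [ 0.4753 -0.1458  0.2319] slide [ -58.2 -341.7  -18.5] roll 0 alt 0.0 j7 -1.142 F [ 1.4 -0.5  1. ] t 36.73 w 0.496 tilt [ 0.007 -0.002 -1.   ]
```

Emit:
{"method": "jog_arm", "body": {
  "increments": [
    {"slide": [-5, -35, 0], "roll": 0, "gripper": 0.5},
    {"slide": [-10, -75, 0], "roll": 0, "gripper": 0.5},
    {"slide": [-20, -115, 0], "roll": 0, "gripper": 0.5},
    {"slide": [-27, -155, 0], "roll": 0, "gripper": 0.5},
    {"slide": [-34, -195, 0], "roll": 0, "gripper": 0.5},
    {"slide": [-41, -235, 0], "roll": 0, "gripper": 0.5},
    {"slide": [-48, -275, 0], "roll": 0, "gripper": 0.5},
    {"slide": [-53, -300, 0], "roll": 0, "gripper": 0.5},
    {"slide": [-53, -300, 0], "roll": 0, "gripper": 0.5},
    {"slide": [-53, -300, 0], "roll": 0, "gripper": 0.5}
  ]
}}

```text
clock: 37.57
position: [0.4923, 0.1616, 0.2263]
ee_rot: [3.119, -0.37, -0.0]
force: [0.6, 0.0, 0.0]
width: 0.499
```

Run:
```python
from h import *
from lid import fit
T=grab('top','f');S=grab('scene','fs')
crop(S,(90,150,410,340),2.4,'fsc')
print(fit(T,.084,(285,190,360,275),(.473,-.1445)),fit(S,.084,(175,165,255,245),(.473,-.1445)))
for n,im in(("t",T),("s",S)):
    W=cloud(im);r=np.hypot(W[...,0]-.473,W[...,1]+.1445)
    m=(r<.07)&(W[...,2]>.10)&(W[...,2]<.125);P=W[m]
    A=np.c_[P[:,:2]-[.473,-.1445],np.ones(len(P))];print(n,len(P),np.linalg.lstsq(A,P[:,2],rcond=None)[0],np.median(P[:,2]))
```

```text
(array([ 0.46947586, -0.14232669]), np.float64(0.10682244338670129)) (array([ 0.50815574, -0.15615407]), np.float64(0.2754176191313522))
t 1440 [0.0015362  0.00079341 0.11340583] 0.11332600285336511
s 1545 [0.00322653 0.00083547 0.11286452] 0.1128256287291569
```

View pics/fsc.png

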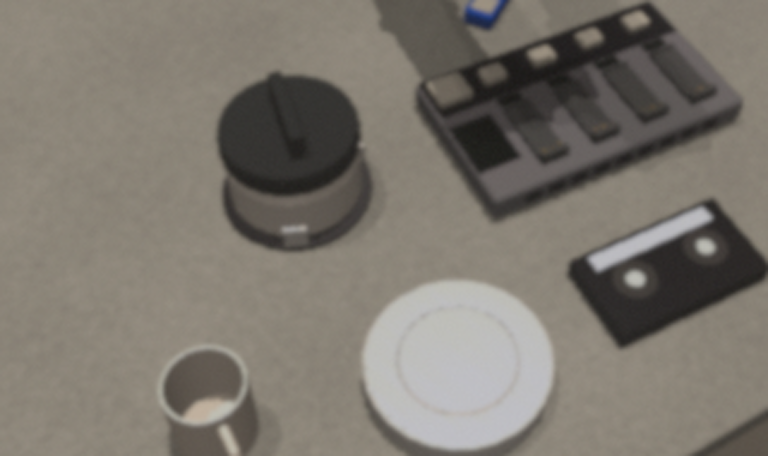

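View pics/f.png

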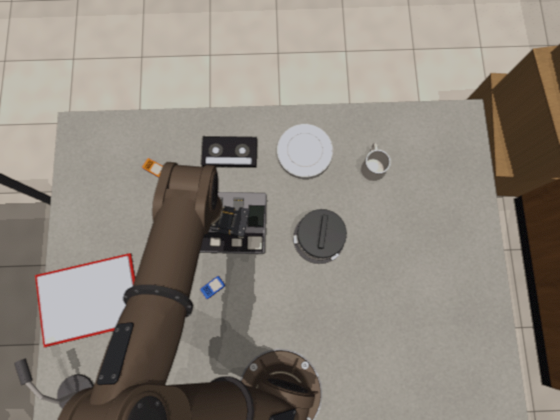

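The lid sits level on the drum at top (321,234), its surface at 113 mm (= 84 + 29) with a slope of about 0.003. Bays are empty, keys up, bystanders in place, and the arm is clear.

```bash
python3 -c "
from cell import arm
print(arm.sign_off())"
```

```text
the job is handed in; nothing more can be done
None
```

I pressed the five keys, moved both battery packs into the drum, screwed the lid home, and handed the job in after about 38 s of robot time. The hand-in reports no verdict.

- **Keys:** I pressed 1, 2, 3, 4, then standby. Each reached about 42 mm height with 8–17 N of force, which means fully down. All were up again afterwards.
- **Packs:** only bays 1 and 3 were filled. I gripped both packs and lowered them into the drum. I let go with about 45 mm to fall for the first, and about half that for the second. A picture taken before the lid went on shows them stacked flat inside.
- **Lid:** it touched the thread at about 92.5 mm, as expected just past the thread starts. It followed the thread down to 83.9 mm as I turned it about 130° forward. The torque then rose to 1.0 Nm with no further drop.

**Last checks:** the depth images put the lid top at about 113 mm, which matches the seated height, with a tilt of about 0.003 rad. The bays are empty, the film can, cassette and mug look unmoved, and the arm is clear.

**Disagreement:** my final outline fit of the lid in the images did not work. It overlapped poorly in the top view and failed in the scene view. The lid's centring therefore rests on the gripper position at release, about 1 mm from the measured drum axis, and on the proper threading.

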